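# Refit the sprung idler roller of a resin bottle mixer

### The job

The idler roller of the bottle mixer has been washed and lies on the draining tray. Put it back in the mixer's bracket beside the drive roller: sprung journal down the forked bearing, press the roller along against its spring until the plain journal can pass down inside the other bearing, bring it down level and let the spring push it home in the cup. Go by feel and do not force it, the plastic bearings crack; leave the roller seated and free, and do not shift the beaker and the dental model.

Things in the scene. Friction and masses are not known exactly. Their poses are not given: they have to be found in the camera images.
- roller_mid (a point): Centre of the idler roller, a loose black rubber tube 26 mm in diameter, 120 mm long, about 0.2 kg, axis along its own y. At its +y end stands the sprung steel journal, 22 mm long; at its -y end the plain rigid one, 10 mm long; both 10 mm in diameter, the last 3 mm tapered to 6 mm. At the start its axis is level, 36 mm above the bench; grip the tube's middle, clear all round.
- plunger (a joint): How far the sprung journal is pressed into the tube, in m: 0 fully out, 0.014 fully in and solid. Its spring pushes with 3.2 N at 0 plus 0.8 N for every mm. At least 8 mm is needed for the plain journal to pass down in front of the cup bearing's face; seated, it stays pressed in by 2 mm. The polished journals slide easily in the bearings (friction about 0.2).
- mixer: Bottle roller mixer, fixed: white housing 172 (x) by 196 (y) by 60 mm high, origin at the centre of its underside, z up. Drive roller, black, 26 mm thick, along y at x = +40 mm, 100 mm up. The empty idler bracket beside it is clamped by wing nuts up to 10 mm either way along x from x = -36 mm: where is not reported, see or feel it; it does not give. Bearings crack above 30 N (both added).
- fork_mark (a point): Mark on the mixer's frame (axes as mixer), 100 mm up, in the inner face of the forked bearing on the +y side if the bracket stood at x = -36 mm. Fork: 8 mm deep along +y to a thrust plate, open upwards; V seat holds the journal's axis at z = 0; slot 13 mm wide up to z = 28 mm, flaring at 40 deg to 36 mm at z = 37.5 mm; then upright prongs 36 mm apart, up to z = 54 mm.
- cup_mark (a point): The same for the inner face of the cup bearing on the -y side, 136 mm from the fork's: 48 mm wide, top edge at z = 14 mm (tube and journal must pass over it), with a round blind cup 12 mm in diameter and 6 mm deep facing +y, where the plain journal's axis lies at z = 0. Tube centre at y = +2 to +8 mm in the mixer frame: plain journal clear of this face, sprung one pressed in 8 to 14 mm; seated: y = -4 mm.
- tray: Grey draining tray, fixed, 130 (x) by 230 (y) by 12 mm high, origin at the centre of its underside. Two V saddles 10 mm wide, at y = +43 and -43 mm, up to 36 mm high, hold the roller along the tray's y, its sprung end always towards +y, as in the mixer.
- beaker: Clear plastic beaker standing on the bench between tray and mixer, 60 mm in diameter, 75 mm high; origin at the centre of its underside. Leave alone.
- model: Plaster dental model on the bench between tray and mixer, 52 by 60 by 25 mm; origin at the centre of its underside. Leave alone.
Things that resemble listed ones, but are neither listed nor needed, are in the scene too. Of the things shaped like the part that bears roller_mid, the black one is meant.

How it is judged:
By the outcome, as a careful person would: the job done as asked, in the order asked, and still so for the second after the job is handed in, with the robot touching nothing.
It also fails if it takes over 61 s, if anything falls off the work surface, if the arm or the gripper's body presses on something with over 40 N, if the wrist force passes 120 N, or if a joint passes its speed limit or range.

### The arm

A 6-joint arm with a two-finger parallel gripper is mounted at the origin on the work surface. World frame = base frame: x ahead of the robot, y to its left, z up, the work surface at z = 0. Lengths are in m, angles in degrees, forces in N, time in s.
With the tool pointing down it reaches from about 0.275 to 0.725 m from the base axis. Payload 5.6 kg.
Tool frame: the origin (TCP) lies midway between the tips of the shut fingers; the grasp point (between the pads) lies 19 mm behind it; y points along the fingers, x is the direction in which the jaws open and shut, and the axes are right-handed (so a half turn about y gives the same grasp; the last joint's range is limited). The gripper opens to 85 mm and grips with 20 to 120 N. Pads are 22 mm wide; open, the fingers measure 114 mm over their backs; the gripper's body (76 mm by 85 mm) begins 54 mm behind the grasp point. The pads swing forward as they close: fully open they stand 13 mm farther back than shut.
Start: joints at [79.389, 14.616, 6.199, 0, -81.583, -16.306], TCP at [0.249, 0.49, 0.231] pointing down, gripper open.
Joint ranges: [-168.99, 168.99], [-69.2, 112.95], [-62.41, 85.93], [-164.36, 98.24], [-168.68, -3.75], [-174.98, 174.98]. Speed limits (degrees/s): [147.25, 147.25, 180, 180, 180, 180].

### API

Orientations are given as [roll, pitch, yaw] about the fixed x, y, z axes, in that order (R = Rz(yaw) Ry(pitch) Rx(roll)).
In Python, from station import manip gives the robot as it stands.
- The arm moves only by the shell command python3 -m handwheel 'ROWS' [OPENING] [FORCE]. ROWS is JSON, one flat list of numbers, 6 for each row, row after row: the shift along the tool's x, y, z in m, then the turn, a rotation vector about the tool's x, y, z in degrees. A call has 1 to 5 rows; each row shifts and turns the commanded pose from where the row before left it, along the tool's axes as they then stand; what a row does not reach is not made up. A row lasts 1/12 s, in which the tool goes at most 41.7 mm and 7.16 degrees, less where a joint would pass 70% of its speed; a pose out of reach is approached as far as the arm can. A call is refused whole if a number of a shift passes 0.0417 or a number of a turn 7.16, either way. A call with a gripper value outside its range is refused whole. OPENING is the finger opening in m, from 0 to 0.0854, set as the call begins (- or left out, the last holds). The fingers move at their own pace and stop on an object; FORCE is the grip in N (left out, the last holds). Time passes only in rows, so rows that do not move let the fingers close. It gives the time, the measured TCP pose, the force and the opening at its end, in the units of the state.
- manip.get_state(): the state, without advancing time (a new reading comes with each control period).
- manip.snapshot(name): name is "scene" or "side" or "wrist"; returns (picture, depth): 400x640x3 uint8, red, green, blue; 400x640 float32, m along the optical axis (not along the pixel's ray), 0 where there is no reading.
- manip.get_calibration(name): a dict with "camera_matrix" (3x3 intrinsics, pixels), "R" (3x3) and "t" (3): a world point X has camera coordinates R X + t; the wrist camera has in their place "tool_from_camera" (4x4, takes a point from camera to tool coordinates, whose origin is the TCP and whose axes are the tool frame's). Camera axes: x right, y down, z forward; pixel columns grow to the right and rows downward; lengths in m; the calibration is good to about 2 mm. A picture is of the moment at which its call begins: read the wrist's pose just before it. get_calibration takes no time and is no camera call.
- manip.close_job(): hands the job in, once; it reports no verdict.
The state is a dict: "t": time; "joints": joint angles; "qvel": joint speeds; "tau": joint torques, N m; "tcp_pos": TCP position; "tcp_rot": TCP orientation; "force": force on the tool from outside, world axes, zero at the start; "moment": the same for the moment, N m; "width": opening from 0.0 (shut) to 1.0 (fully open).
Only numpy, scipy, OpenCV 4.12 (cv2) and the standard library are available. Lean on these libraries where they do the work, as an engineer would, in place of code of your own. Each camera call takes 0.05 s, during which the arm holds its last target.

## Working session

There is one attempt and no reset: what is moved stays moved. The work goes in short steps, Python scripts to look and compute and a shell command to move; the robot and the scene stay as the last step left them, time stands still between calls to the robot, and variables do not carry over. Pictures are saved under pics/ and viewed, and the job is handed in when it is done.

```bash
ls; mkdir -p pics; python3 - <<'E'
from station import manip
import cv2
print(manip.get_state())
for n in ("scene","side","wrist"):
    p,d=manip.snapshot(n); cv2.imwrite(f"pics/{n}0.png",p[...,::-1])
    import numpy as np; np.save(f"pics/{n}0.npy",d)
    print(n,manip.get_calibration(n))
E
```

```text
pics
{'t': 0.0, 'joints': array([ 7.93898443e+01,  1.46508832e+01,  6.12983766e+00, -2.52028375e-02,
       -8.15843118e+01, -1.63073127e+01]), 'qvel': array([ 0.03142933, -0.12359458,  0.01760345,  0.11121812, -0.09462059,
       -0.06785898]), 'tau': array([ 1.53071314e-04, -3.86634099e+01,  2.37934935e+01,  5.36514133e+00,
       -6.13366021e-03,  3.18821103e-07]), 'tcp_pos': array([0.24871309, 0.48998275, 0.23041527]), 'tcp_rot': array([-8.99943385e+01, -1.08118109e-01, -1.16921185e+02]), 'force': array([-1.00887631, -0.06992672, -0.39435915]), 'moment': array([-0.01992536, -0.00711742, -0.01545256]), 'width': 0.998532060827588}
scene {'camera_matrix': array([[474.88422701,   0.        , 324.9777154 ],
       [  0.        , 474.88422701, 194.9734025 ],
       [  0.        ,   0.        ,   1.        ]]), 'R': array([[ 0.28241484,  0.95910513,  0.01895282],
       [ 0.70361681, -0.19367453, -0.6836765 ],
       [-0.65204696,  0.20641591, -0.72953906]]), 't': array([-0.20895737, -0.26628644,  1.81474142])}
side {'camera_matrix': array([[480.44018858,   0.        , 318.17549845],
       [  0.        , 480.44018858, 196.89759788],
       [  0.        ,   0.        ,   1.        ]]), 'R': array([[ 0.68404087, -0.72930381, -0.01428398],
       [-0.42973046, -0.3870823 , -0.81578124],
       [ 0.58942329,  0.56416597, -0.57818418]]), 't': array([-0.27597679,  0.27347095,  0.98814787])}
wrist {'camera_matrix': array([[279.24757765,   0.        , 315.29795881],
       [  0.        , 279.24757765, 199.01090635],
       [  0.        ,   0.        ,   1.        ]]), 'tool_from_camera': array([[ 9.99999992e-01, -2.68851956e-05, -1.20110936e-04,
         1.29443982e-03],
       [ 1.08165233e-04, -2.73713141e-01,  9.61811366e-01,
        -1.43057805e-01],
       [-5.87344284e-05, -9.61811372e-01, -2.73713136e-01,
         6.93148352e-02],
       [ 0.00000000e+00,  0.00000000e+00,  0.00000000e+00,
         1.00000000e+00]])}
```

View pics/scene0.png

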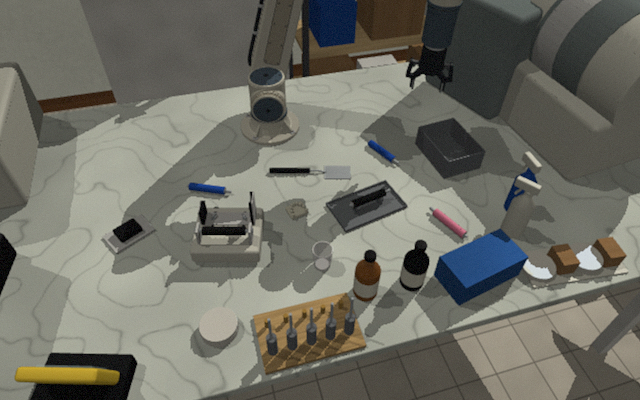

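View pics/side0.png

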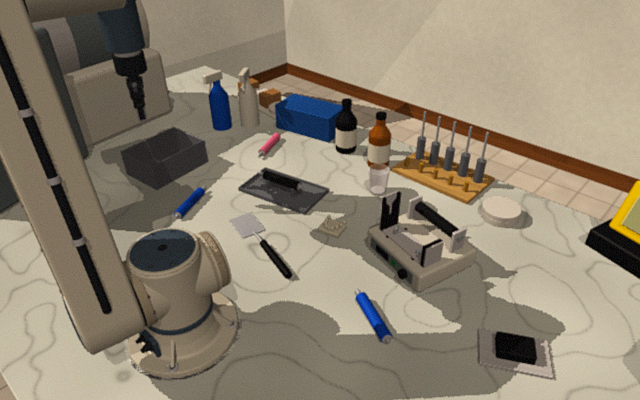

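View pics/wrist0.png

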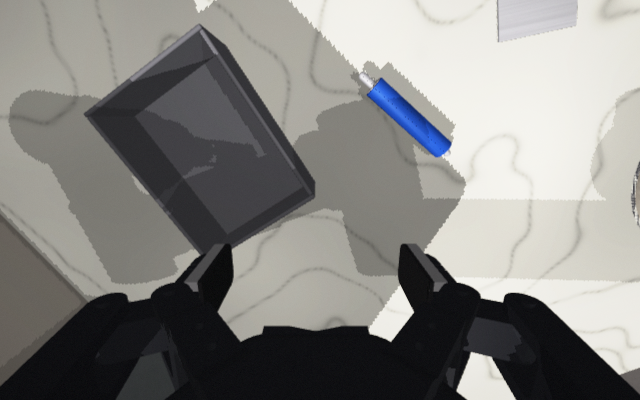

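```bash
python3 - <<'E'
import cv2,numpy as np
def crop(f,x,y,w,h,s): 
    i=cv2.imread(f)[y:y+h,x:x+w]; return cv2.resize(i,None,fx=s,fy=s,interpolation=cv2.INTER_CUBIC)
a=crop("pics/scene0.png",315,170,100,70,4);b=crop("pics/side0.png",235,160,100,55,4)
c=crop("pics/scene0.png",180,180,100,90,4);d=crop("pics/side0.png",355,180,130,115,4)
def st(l):
    h=max(i.shape[0] for i in l); return np.hstack([cv2.copyMakeBorder(i,0,h-i.shape[0],0,0,0) for i in l])
cv2.imwrite("pics/tray.png",st([a,b]))
cv2.imwrite("pics/mix.png",cv2.resize(st([c,d]),None,fx=.85,fy=.85))
E
```

```text
(no output)
```

View pics/tray.png

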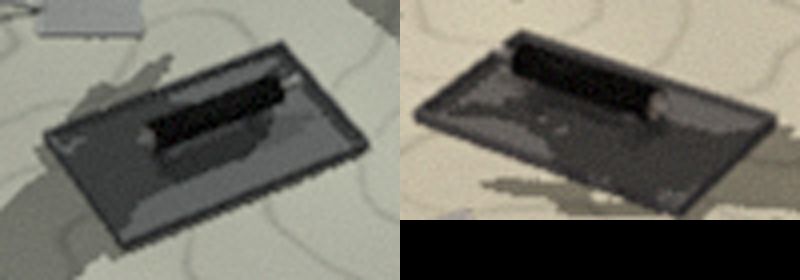

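View pics/mix.png

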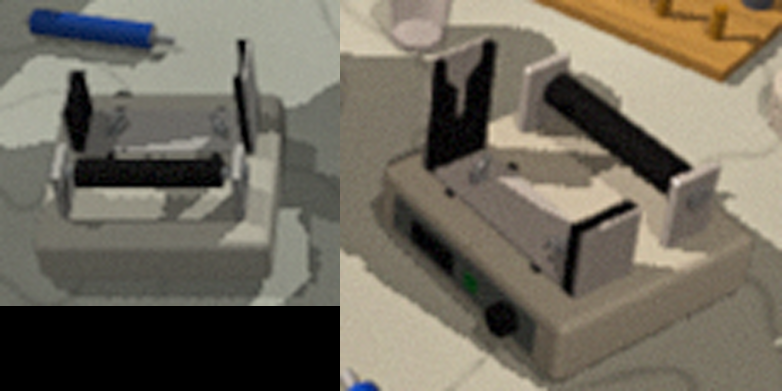

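```bash
cat > h.py <<'E'
import numpy as np,cv2,json
from station import manip
def cloud(n,p,d,st=None):
    c=manip.get_calibration(n);K=c["camera_matrix"]
    v,u=np.mgrid[:400,:640]; P=np.stack([(u-K[0,2])*d/K[0,0],(v-K[1,2])*d/K[1,1],d],-1)
    if n=="wrist":
        from scipy.spatial.transform import Rotation as R
        T=c["tool_from_camera"];P=P@T[:3,:3].T+T[:3,3]
        W=P@R.from_euler("xyz",st["tcp_rot"],degrees=True).as_matrix().T+st["tcp_pos"]
    else: W=(P-c["t"])@c["R"]
    W[d<=0]=np.nan
    return W
def proj(n,X):
    c=manip.get_calibration(n);q=(np.atleast_2d(X)@c["R"].T+c["t"])@c["camera_matrix"].T
    return q[:,:2]/q[:,2:]
def ray(n,u,v,z):
    c=manip.get_calibration(n);d=c["R"].T@np.linalg.inv(c["camera_matrix"])@[u,v,1];o=-c["R"].T@c["t"]
    return o+d*(z-o[2])/d[2]
E
python3 - <<'E'
from h import *
for n in("scene","side"):
    p=cv2.imread(f"pics/{n}0.png");d=np.load(f"pics/{n}0.npy");W=cloud(n,p,d);g=p.max(-1).astype(int)
    W2=W.reshape(-1,3)
    # table plane check
    m=np.isfinite(W[...,2])&(W[...,0]>.3)&(W[...,0]<.7)&(abs(W[...,1])<.4)
    print(n,"table z",np.percentile(W[...,2][m],[5,25,50]))
    # height image over region
    S=1000;x0,y0=.2,-.3
    im=np.zeros((600,600,3),np.uint8)
    z=W[...,2]
    ok=m|np.isfinite(z)
    ix=((W[...,0]-x0)*S);iy=((W[...,1]-y0)*S)
    k=ok&(ix>0)&(ix<599)&(iy>0)&(iy<599)
    for a,b,zz,c in zip(ix[k],iy[k],z[k],p[k]):
        cv2.circle(im,(int(b),int(a)),1,tuple(int(q) for q in np.clip(c.astype(int)*1.3,0,255)),-1)
    cv2.imwrite(f"pics/top_{n}.png",im)
E
```

```text
scene table z [-0.74386229 -0.00136406  0.00096568]
side table z [-1.65296381e-03  8.62075755e-05  1.60039279e-03]
```

View pics/top_scene.png

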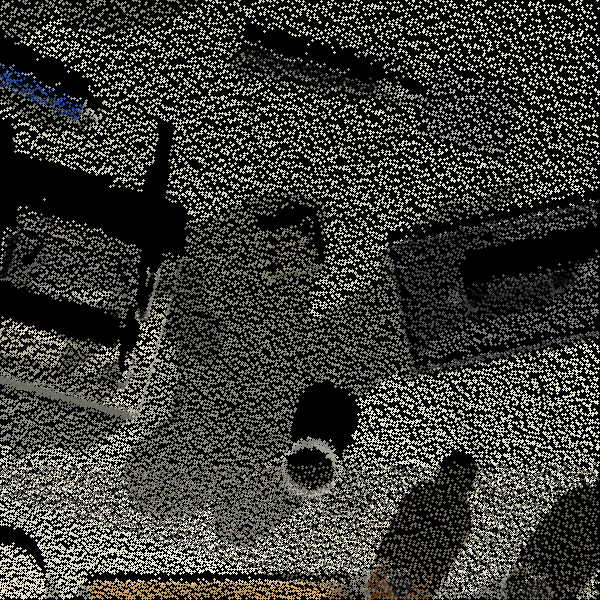

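View pics/top_side.png

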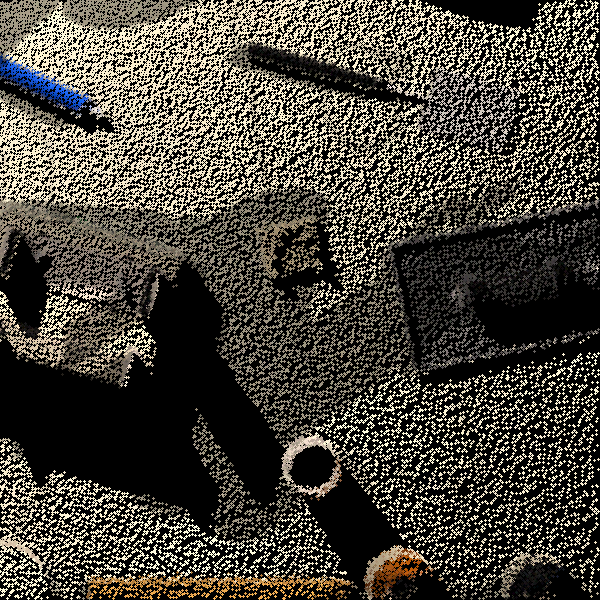

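```bash
python3 - <<'E'
from h import *
for n,(x,y,w,h) in dict(scene=(340,180,60,35),side=(255,165,50,30)).items():
    p=cv2.imread(f"pics/{n}0.png");m=np.zeros((400,640),np.uint8)
    m[y:y+h,x:x+w]=(p[y:y+h,x:x+w].max(-1)<28)
    k,l,s,c=cv2.connectedComponentsWithStats(m);i=1+s[1:,4].argmax()
    cn=cv2.findContours((l==i).astype(np.uint8),0,1)[0][0]
    r=cv2.minAreaRect(cn);b=cv2.boxPoints(r);print(n,s[i],r)
    b=b[np.argsort(b[:,0])];e1=b[:2].mean(0);e2=b[2:].mean(0)
    A=ray(n,*e1,.036);B=ray(n,*e2,.036);print(A,B,(A+B)/2,np.linalg.norm(A-B),np.degrees(np.arctan2(-(B-A)[0],(B-A)[1])))
# mixer housing top from scene/side at z=60
pts=[]
for n in("scene","side"):
    W=cloud(n,0,np.load(f"pics/{n}0.npy"))
    k=(abs(W[...,2]-.06)<.006)&(W[...,0]>.3)&(W[...,0]<.75)&(W[...,1]<-.08)&(W[...,1]>-.4)
    pts.append(W[k]);print(n,k.sum(),np.median(W[k][:,2]))
q=np.vstack(pts)[:,:2].astype(np.float32)
im=np.zeros((500,500),np.uint8)
for a,b in q: 
    cv2.circle(im,(int((b+.45)*1000),int((a-.3)*1000)),1,255,-1)
cv2.imwrite("pics/house.png",im)
W=np.vstack(pts);
h=cv2.minAreaRect(q);print(h)
E
```

```text
scene [352 189  34  19 238] ((368.6778259277344, 197.66238403320312), (7.323172569274902, 34.10301208496094), 68.96248626708984)
[0.49751367 0.16201417 0.036     ] [0.47434053 0.27861915 0.036     ] [0.4859271  0.22031666 0.036     ] 0.11888530570540613 11.24006206531942
side [263 171  36  19 292] ((280.0, 179.99998474121094), (36.04996109008789, 8.854375839233398), 18.434947967529297)
[0.46820012 0.28118951 0.036     ] [0.49305023 0.16458317 0.036     ] [0.48062517 0.22288634 0.036     ] 0.11922485171389095 -167.96960090516785
scene 2086 0.0605050545823467
side 2927 0.06075484442382687
((0.5099567174911499, -0.23219764232635498), (0.1966308206319809, 0.17906984686851501), 74.30062866210938)
```

View pics/house.png

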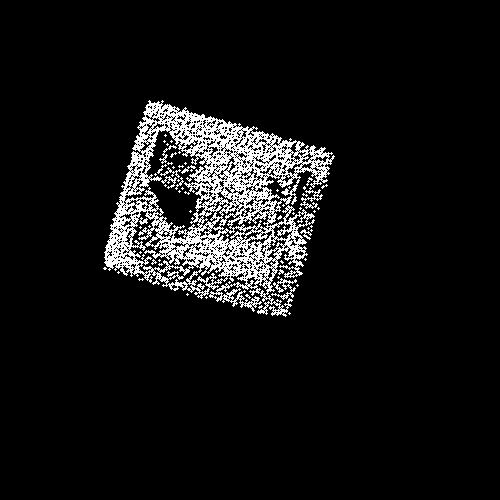

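Candidates for the roller, by scene pixel:
- black roller on the tray (369,198)
- drive roller in the mixer (222,230)
- blue lookalikes (381,151) and (208,189)
- pink lookalike (447,222)
- knife handle (288,171)

I choose the black one on the tray saddles. The crop confirms it: a black tube with steel journals, lying on the grey tray.

```bash
cat > plan.py <<'E'
# plan.py x y z heading n : rows (tool axes) from the measured pose, only printed
import sys
from h import *
from scipy.spatial.transform import Rotation as R
def plan(x,y,z,hd,n,st=None):
    st=st or manip.get_state()
    r=R.from_euler("xyz",st["tcp_rot"],degrees=True);p=np.array(st["tcp_pos"])
    g=R.from_euler("xyz",[-90,0,hd],degrees=True);t=np.array([x,y,z])
    rv=(r.inv()*g).as_rotvec(degrees=True); rn=np.round(rv/n,2)
    out=[];p0=p.copy()
    for i in range(n):
        tgt=p0+(t-p0)*(i+1)/n
        s=np.round(r.inv().apply(tgt-p),4);out.append(list(map(float,list(s)+list(rn))))
        p=p+r.apply(s);r=r*R.from_rotvec(rn,degrees=True)
    for i in range(0,n,5): print(",".join(f"{v:g}" for o in out[i:i+5] for v in o))
    print("end",p.round(4),r.as_euler("xyz",degrees=True).round(2))
if __name__=="__main__":
    a=list(map(float,sys.argv[1:])); plan(*a[:4],int(a[4]))
E
python3 plan.py .483 .2215 .2 -168.4 10
```

```text
0.0133,0.0031,0.033,-0,5.15,0.01,0.0104,0.0031,0.0342,-0,5.15,0.01,0.0072,0.0031,0.0349,-0,5.15,0.01,0.0041,0.003,0.0354,-0,5.15,0.01,0.0008,0.0031,0.0356,-0,5.15,0.01
-0.0023,0.0031,0.0355,-0,5.15,0.01,-0.0055,0.0031,0.0353,-0,5.15,0.01,-0.0087,0.0031,0.0345,-0,5.15,0.01,-0.0117,0.003,0.0337,-0,5.15,0.01,-0.0147,0.0031,0.0325,-0,5.15,0.01
end [0.483  0.2215 0.2   ] [-8.9980e+01  4.0000e-02 -1.6842e+02]
```

```bash
python3 -m handwheel '[0.0133,0.0031,0.033,0,5.15,0.01,0.0104,0.0031,0.0342,0,5.15,0.01,0.0072,0.0031,0.0349,0,5.15,0.01,0.0041,0.003,0.0354,0,5.15,0.01,0.0008,0.0031,0.0356,0,5.15,0.01]'
python3 -m handwheel '[-0.0023,0.0031,0.0355,0,5.15,0.01,-0.0055,0.0031,0.0353,0,5.15,0.01,-0.0087,0.0031,0.0345,0,5.15,0.01,-0.0117,0.003,0.0337,0,5.15,0.01,-0.0147,0.0031,0.0325,0,5.15,0.01]'
python3 -m handwheel '[0,0,0,0,0,0,0,0,0,0,0,0]'
python3 - <<'E'
from h import *
st=manip.get_state();p,d=manip.snapshot("wrist");print(st["tcp_pos"],st["tcp_rot"],st["joints"])
cv2.imwrite("pics/w1.png",p[...,::-1]);np.save("pics/w1.npy",d)
json.dump({k:list(st[k]) for k in("tcp_pos","tcp_rot")},open("pics/w1.json","w"))
E
```

```text
t: 0.57
tcp_pos: [0.3667, 0.3547, 0.2156]
tcp_rot: [-90.0, 0.0, -142.9]
force: [-0.0, 0.4, -0.1]
width: 1.002
t: 0.98
tcp_pos: [0.4839, 0.2202, 0.2002]
tcp_rot: [-90.0, 0.1, -168.7]
force: [0.5, 0.1, -0.0]
width: 1.0
t: 1.15
tcp_pos: [0.4838, 0.2201, 0.1996]
tcp_rot: [-90.0, 0.0, -168.6]
force: [-0.4, 0.3, 0.2]
width: 1.0
[0.48381839 0.22012687 0.19964066] [-9.00042910e+01  1.78477515e-03 -1.68611828e+02] [ 4.13489525e+01  1.31932806e+01 -2.83683465e-01 -2.90636501e-03
 -7.65193467e+01 -2.99601034e+01]
```

View pics/w1.png

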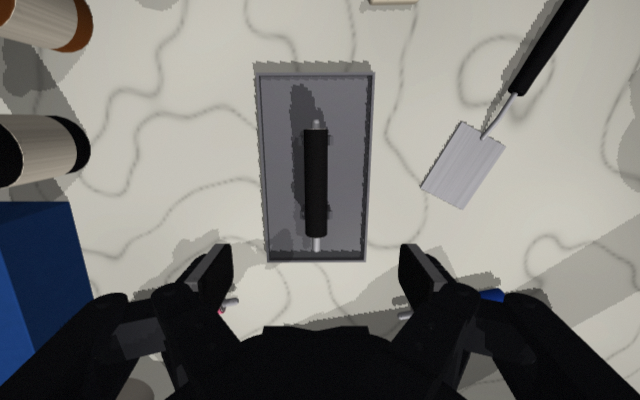

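```bash
cat >> h.py <<'E'
from scipy.spatial.transform import Rotation as Rot
def wray(u,v,z,st):
    c=manip.get_calibration("wrist");T=c["tool_from_camera"]
    r=Rot.from_euler("xyz",st["tcp_rot"],degrees=True)
    d=r.apply(T[:3,:3]@np.linalg.inv(c["camera_matrix"])@[u,v,1]);o=r.apply(T[:3,3])+st["tcp_pos"]
    return o+d*(z-o[2])/d[2]
E
python3 - <<'E'
from h import *
st=json.load(open("pics/w1.json"));p=cv2.imread("pics/w1.png")
m=np.zeros((400,640),np.uint8);x,y,w,h=295,118,45,125
m[y:y+h,x:x+w]=p[y:y+h,x:x+w].max(-1)<30
k,l,s,c=cv2.connectedComponentsWithStats(m);i=1+s[1:,4].argmax();print(s[i])
L=(l==i)
for v in range(s[i,1],s[i,1]+s[i,3],8):
    q=np.where(L[v])[0];print(v,q.min(),q.max(),end="; ")
vs=range(s[i,1]+6,s[i,1]+s[i,3]-6)
mid=[(np.where(L[v])[0].min()+np.where(L[v])[0].max())/2 for v in vs]
f=np.polyfit(list(vs),mid,1);print(f)
t,b=s[i,1]-.5,s[i,1]+s[i,3]-.5
A=wray(np.polyval(f,t),t,.036,st);B=wray(np.polyval(f,b),b,.036,st);print(A,B,(A+B)/2,np.linalg.norm(A-B),np.degrees(np.arctan2(-(B-A)[0],(B-A)[1])))
# tray
W=cloud("wrist",0,np.load("pics/w1.npy"),st)
k=(abs(W[...,2]-.012)<.005)&(W[...,0]>.35)&(W[...,0]<.6)&(W[...,1]>.05)&(W[...,1]<.38)
r=cv2.minAreaRect(W[k][:,:2].astype(np.float32));print("tray",r)
cv2.imwrite("pics/w1c.png",cv2.resize(p[60:265,250:385],None,fx=2.9,fy=2.9))
E
```

```text
[ 304  130   24  107 2375]
130 304 326; 138 304 326; 146 304 326; 154 304 326; 162 304 326; 170 304 326; 178 304 326; 186 305 326; 194 305 326; 202 305 326; 210 305 326; 218 305 326; 226 306 325; 234 306 325; [7.13885778e-03 3.13983063e+02]
[0.49522998 0.16108799 0.036     ] [0.47004245 0.28182168 0.036     ] [0.48263622 0.22145483 0.036     ] 0.12333302257376585 11.78406082563445
tray ((0.4833381474018097, 0.21498966217041016), (0.13048648834228516, 0.23049254715442657), 11.640069961547852)
```

View pics/w1c.png

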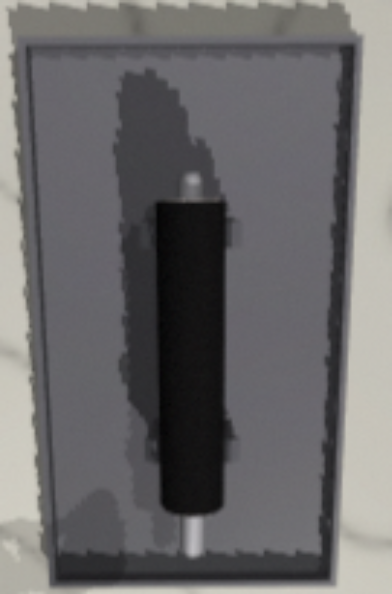

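```bash
python3 plan.py .487 -.184 .24 -195.3 10
```

```text
0.0077,-0.004,0.0398,0,2.68,-0,0.0059,-0.0041,0.0401,0,2.68,-0,0.004,-0.004,0.0403,0,2.68,-0,0.002,-0.004,0.0404,0,2.68,-0,0.0002,-0.004,0.0405,0,2.68,-0
-0.0017,-0.0041,0.0405,0,2.68,-0,-0.0036,-0.004,0.0404,0,2.68,-0,-0.0054,-0.004,0.0401,0,2.68,-0,-0.0074,-0.004,0.0399,0,2.68,-0,-0.0092,-0.0041,0.0394,0,2.68,-0
end [ 0.487 -0.184  0.24 ] [-9.0040e+01  1.0000e-02  1.6472e+02]
```

```bash
python3 -m handwheel '[0.0077,-0.004,0.0398,0,2.68,0,0.0059,-0.0041,0.0401,0,2.68,0,0.004,-0.004,0.0403,0,2.68,0,0.002,-0.004,0.0404,0,2.68,0,0.0002,-0.004,0.0405,0,2.68,0]'
python3 -m handwheel '[-0.0017,-0.0041,0.0405,0,2.68,0,-0.0036,-0.004,0.0404,0,2.68,0,-0.0054,-0.004,0.0401,0,2.68,0,-0.0074,-0.004,0.0399,0,2.68,0,-0.0092,-0.0041,0.0394,0,2.68,0]'
python3 -m handwheel '[0,0,0,0,0,0,0,0,0,0,0,0]'
python3 - <<'E'
from h import *
st=manip.get_state();p,d=manip.snapshot("wrist");print(st["tcp_pos"],st["tcp_rot"],st["joints"])
cv2.imwrite("pics/w2.png",p[...,::-1]);np.save("pics/w2.npy",d)
json.dump({k:list(st[k]) for k in("tcp_pos","tcp_rot")},open("pics/w2.json","w"))
E
```

```text
t: 1.62
tcp_pos: [0.4847, 0.0188, 0.2209]
tcp_rot: [-90.1, 0.1, 178.2]
force: [1.1, 0.5, 0.2]
width: 0.999
t: 2.03
tcp_pos: [0.4873, -0.184, 0.2409]
tcp_rot: [-90.1, 0.1, 164.8]
force: [2.6, 0.3, 0.7]
width: 1.002
t: 2.2
tcp_pos: [0.4873, -0.1841, 0.2403]
tcp_rot: [-90.1, 0.1, 164.7]
force: [0.2, -0.0, 0.2]
width: 1.002
[ 0.48732946 -0.18412843  0.24031084] [-9.00890853e+01  6.03659158e-02  1.64685933e+02] [-3.51237105e+00  1.11215463e+01  3.01632151e+00 -7.56257324e-02
 -8.18174722e+01 -1.17909362e+01]
```

View pics/w2.png

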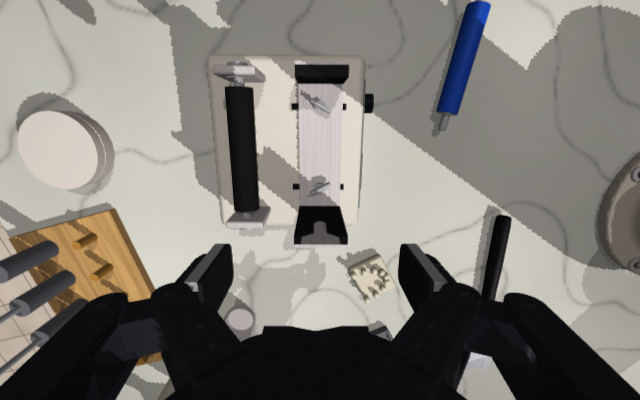

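```bash
python3 - <<'E'
from h import *
p=cv2.imread("pics/w2.png")
a=cv2.resize(p[55:95,280:365],None,fx=9,fy=9,interpolation=cv2.INTER_CUBIC);b=cv2.resize(p[195:253,280:365],None,fx=9,fy=9,interpolation=cv2.INTER_CUBIC)
a=np.clip(a.astype(int)*2,0,255).astype(np.uint8);b=np.clip(b.astype(int)*2,0,255).astype(np.uint8)
cv2.imwrite("pics/w2c.png",cv2.resize(np.vstack([a,b]),None,fx=.67,fy=.67))
E
```

```text
(no output)
```

View pics/w2c.png

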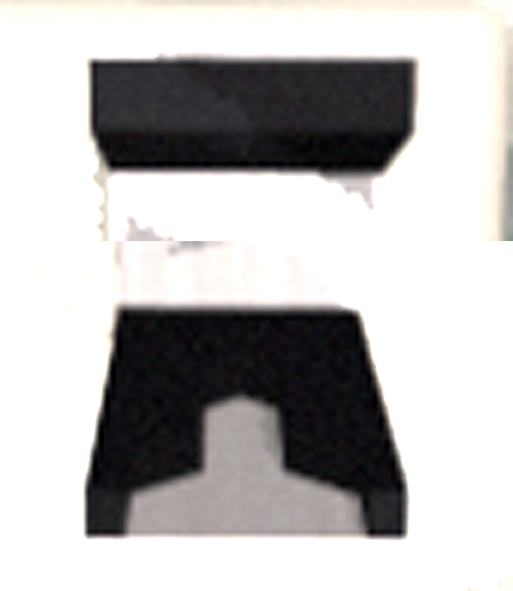

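```bash
python3 - <<'E'
from h import *
st=json.load(open("pics/w2.json"))
def q(X,Y,z,f): return wray(280-.5+X/6.03+.0,(195+(Y-241)/6.03 if f else 55+Y/6.03)-.5,z,st)
c1,c2=q(95,132,.114,0),q(413,132,.114,0)
f1,f2=q(88,488,.154,1),q(405,486,.154,1)
g1,g2=q(129,492,.154,1),q(361,492,.154,1)
s1,s2=q(203,469,.128,1),q(285,469,.128,1)
print("cup w",np.linalg.norm(c1-c2)); print("fork w",np.linalg.norm(f1-f2),"prong",np.linalg.norm(g1-g2),"slot",np.linalg.norm(s1-s2))
C=(c1+c2)/2;F=(f1+f2)/2;G=(g1+g2)/2;S=(s1+s2)/2
print(C,F,G,S)
for e in(F,G,S):
    d=e-C;print("len",np.hypot(*d[:2]),"yaw",np.degrees(np.arctan2(-d[0],d[1])))
w=c1-c2;print("cup yaw",np.degrees(np.arctan2(w[1],w[0])));w=f1-f2;print("fork yaw",np.degrees(np.arctan2(w[1],w[0])))
W=cloud("wrist",0,np.load("pics/w2.npy"),st)
k=(abs(W[...,2]-.06)<.006)&(W[...,0]>.38)&(W[...,0]<.65)&(W[...,1]<-.08)&(W[...,1]>-.36)
r=cv2.minAreaRect(W[k][:,:2].astype(np.float32));print("mixer",r,np.median(W[k][:,2]))
E
```

```text
cup w 0.04699148539431488
fork w 0.046613314649075296 prong 0.03414490143886158 slot 0.013382860676727228
[ 0.45330761 -0.28618507  0.114     ] [ 0.49023911 -0.15563565  0.154     ] [ 0.49065413 -0.15492531  0.154     ] [ 0.49227736 -0.14785357  0.128     ]
len 0.13567272751812354 yaw -15.795827029776634
len 0.1364693683379576 yaw -15.882311743791472
len 0.14371585773440412 yaw -15.733203603808482
cup yaw -15.317941200891507
fork yaw -14.925831115946952
mixer ((0.5077555775642395, -0.2315121591091156), (0.19313915073871613, 0.17104430496692657), 74.45584106445312) 0.06084906637319401
```

```bash
python3 plan.py .4827 .2215 .15 -168.3 11; python3 - <<'E'
from h import *
st=json.load(open("pics/w1.json"));W=cloud("wrist",0,np.load("pics/w1.npy"),st)
print(np.nanmedian(W[150:200,345:360,2]))
E
```

```text
0.0101,0.0083,-0.0353,0.01,-2.45,-0.01,0.0085,0.0082,-0.0358,0.01,-2.45,-0.01,0.007,0.0083,-0.0361,0.01,-2.45,-0.01,0.0055,0.0082,-0.0363,0.01,-2.45,-0.01,0.0038,0.0082,-0.0366,0.01,-2.45,-0.01
0.0024,0.0083,-0.0367,0.01,-2.45,-0.01,0.0007,0.0082,-0.0367,0.01,-2.45,-0.01,-0.0008,0.0082,-0.0368,0.01,-2.45,-0.01,-0.0024,0.0082,-0.0367,0.01,-2.45,-0.01,-0.004,0.0082,-0.0365,0.01,-2.45,-0.01
-0.0055,0.0082,-0.0364,0.01,-2.45,-0.01
end [0.4827 0.2215 0.15  ] [-8.9990e+01 -4.0000e-02 -1.6825e+02]
0.0036648575343435214
```

```bash
python3 -m handwheel '[0.0101,0.0083,-0.0353,0.01,-2.45,-0.01,0.0085,0.0082,-0.0358,0.01,-2.45,-0.01,0.007,0.0083,-0.0361,0.01,-2.45,-0.01,0.0055,0.0082,-0.0363,0.01,-2.45,-0.01,0.0038,0.0082,-0.0366,0.01,-2.45,-0.01]' 0.06
python3 -m handwheel '[0.0024,0.0083,-0.0367,0.01,-2.45,-0.01,0.0007,0.0082,-0.0367,0.01,-2.45,-0.01,-0.0008,0.0082,-0.0368,0.01,-2.45,-0.01,-0.0024,0.0082,-0.0367,0.01,-2.45,-0.01,-0.004,0.0082,-0.0365,0.01,-2.45,-0.01]'
python3 -m handwheel '[-0.0055,0.0082,-0.0364,0.01,-2.45,-0.01,0,0,0,0,0,0]'
python3 plan.py .4827 .2215 .017 -168.3 4
```

```text
t: 2.67
tcp_pos: [0.4844, 0.0041, 0.1991]
tcp_rot: [-90.0, 0.0, 177.4]
force: [1.0, -0.5, -0.2]
width: 0.703
t: 3.08
tcp_pos: [0.4816, 0.1881, 0.1581]
tcp_rot: [-90.0, -0.0, -170.3]
force: [1.5, 0.0, -0.3]
width: 0.706
t: 3.25
tcp_pos: [0.4804, 0.2277, 0.1478]
tcp_rot: [-90.0, -0.2, -167.7]
force: [-0.2, -0.3, -0.5]
width: 0.703
-0.0003,0.0327,0.0016,-0,0.15,0.04,-0.0003,0.0327,0.0017,-0,0.15,0.04,-0.0003,0.0327,0.0016,-0,0.15,0.04,-0.0003,0.0327,0.0016,-0,0.15,0.04
end [0.4827 0.2215 0.017 ] [-8.9990e+01 -1.0000e-02 -1.6828e+02]
```

```bash
python3 -m handwheel '[0,0,0,0,0,0,0,0,0,0,0,0]'
python3 plan.py .4827 .2215 .017 -168.3 5
```

```text
t: 3.42
tcp_pos: [0.4817, 0.2224, 0.15]
tcp_rot: [-90.0, -0.1, -168.1]
force: [0.8, 0.1, 0.5]
width: 0.704
-0.0002,0.0266,0.0002,-0.01,0.04,0.01,-0.0002,0.0266,0.0002,-0.01,0.04,0.01,-0.0001,0.0266,0.0002,-0.01,0.04,0.01,-0.0002,0.0266,0.0002,-0.01,0.04,0.01,-0.0001,0.0266,0.0002,-0.01,0.04,0.01
end [0.4827 0.2215 0.017 ] [-9.0000e+01 -1.0000e-02 -1.6828e+02]
```

```bash
python3 -m handwheel '[-0.0002,0.0266,0.0002,0,0,0,-0.0002,0.0266,0.0002,0,0,0,-0.0001,0.0266,0.0002,0,0,0,-0.0002,0.0266,0.0002,0,0,0,-0.0001,0.0266,0.0002,0,0,0]'
python3 -m handwheel '[0,0,0,0,0,0,0,0,0,0,0,0]'
python3 - <<'E'
from h import *
st=manip.get_state();p,d=manip.snapshot("wrist");print(st["tcp_pos"],st["tcp_rot"],st["force"])
cv2.imwrite("pics/w3.png",p[...,::-1]);np.save("pics/w3.npy",d)
json.dump({k:list(st[k]) for k in("tcp_pos","tcp_rot")},open("pics/w3.json","w"))
E
```

```text
t: 3.83
tcp_pos: [0.4837, 0.2197, 0.0167]
tcp_rot: [-90.0, 0.0, -168.3]
force: [0.4, 0.7, 0.0]
width: 0.704
t: 4.0
tcp_pos: [0.4832, 0.2192, 0.017]
tcp_rot: [-89.9, -0.1, -168.3]
force: [-0.9, 0.4, 0.9]
width: 0.698
[0.48316081 0.21917105 0.0169763 ] [-8.98840760e+01 -1.42361397e-01 -1.68282055e+02] [-0.85614899  0.43344918  0.88317   ]
```

View pics/w3.png

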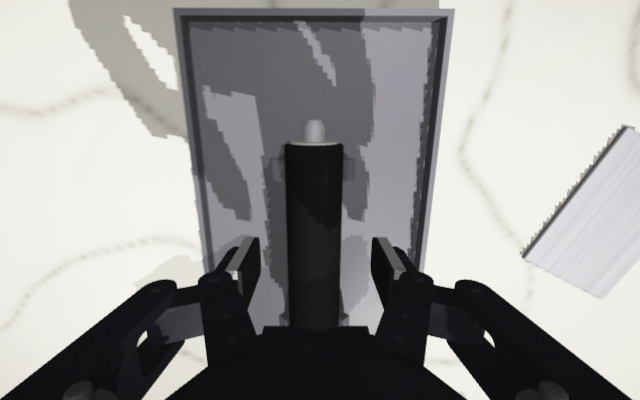

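```bash
python3 - <<'E'
from h import *
st=json.load(open("pics/w3.json"));a=np.radians(11.75);y=np.array([-np.sin(a),np.cos(a)])
r=Rot.from_euler("xyz",st["tcp_rot"],degrees=True)
p=cv2.imread("pics/w3.png");print(p[136:152,314].max(-1))
for v,z in((142.5,.049),(119,.036)):
    e=wray(314.5,v,z,st);m=e[:2]+y*(.06 if z>.04 else .07);d=np.r_[m,.036]-st["tcp_pos"];print(e,m,"tool",r.inv().apply(d).round(4))
E
```

```text
[166 166 165 163 164 159 139 152 168 121  36  21  21  21  22  20]
[0.49531856 0.15879595 0.049     ] [0.48310005 0.21753868] tool [ 0.0004 -0.019   0.0016]
[0.4971115  0.15008421 0.036     ] [0.48285657 0.2186174 ] tool [ 0.0005 -0.019   0.0005]
```

```bash
python3 -m handwheel '[0,0,0,0,0,0,0,0,0,0,0,0,0,0,0,0,0,0,0,0,0,0,0,0,0,0,0,0,0,0]' 0.0 70
python3 -m handwheel '[0,0,0,0,0,0,0,0,0,0,0,0]'
```

```text
t: 4.47
tcp_pos: [0.4837, 0.2205, 0.0188]
tcp_rot: [-90.0, 0.0, -168.3]
force: [-4.6, -0.2, 8.9]
width: 0.281
t: 4.63
tcp_pos: [0.4837, 0.2205, 0.0188]
tcp_rot: [-90.0, 0.0, -168.3]
force: [-5.1, -0.7, 9.3]
width: 0.279
```

```bash
python3 -m handwheel '[0,-0.006,0,0,0,0,0,-0.015,0,0,0,0,0,-0.03,0,0,0,0,0,-0.04,0,0,0,0,0,-0.04,0,0,0,0]'
python3 -m handwheel '[0,-0.03,0,0,0,0,0,0,0,0,0,0]'
python3 - <<'E'
from h import *
st=manip.get_state();p,d=manip.snapshot("wrist");print(st["tcp_pos"],st["tcp_rot"],st["force"],st["moment"])
cv2.imwrite("pics/w4.png",p[...,::-1])
json.dump({k:list(st[k]) for k in("tcp_pos","tcp_rot")},open("pics/w4.json","w"))
E
```

```text
t: 5.05
tcp_pos: [0.483, 0.2196, 0.1494]
tcp_rot: [-89.9, -0.1, -168.3]
force: [0.4, 1.4, -2.1]
width: 0.282
t: 5.22
tcp_pos: [0.4873, 0.2218, 0.1862]
tcp_rot: [-90.2, 0.7, -168.2]
force: [1.6, -0.1, -1.0]
width: 0.285
[0.48725595 0.22179818 0.18618533] [ -90.19929772    0.72361653 -168.2246394 ] [ 1.60925348 -0.11733389 -1.01366973] [ 0.13919449 -0.21284272 -0.03464843]
```

View pics/w4.png

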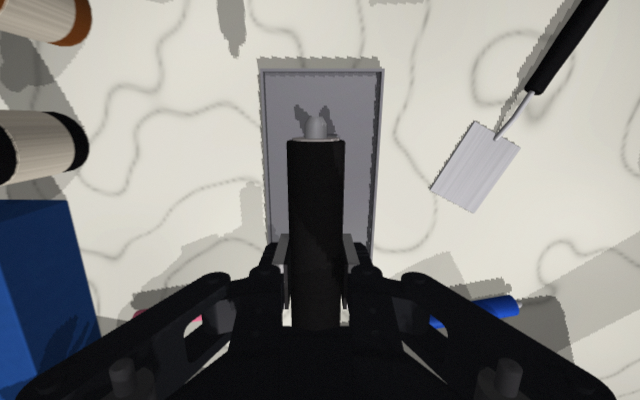

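```bash
python3 - <<'E'
from h import *
c=manip.get_calibration("wrist");T=c["tool_from_camera"]
p=cv2.imread("pics/w4.png");print(p[105:150,315].max(-1))
def t(u,v,yp):
    d=T[:3,:3]@np.linalg.inv(c["camera_matrix"])@[u,v,1];o=T[:3,3];return o+d*(yp-o[1])/d[1]
print(t(315.5,114.5,-.0172),t(315.5,141,-.0302),t(315.5,138,-.0302))
# roll: edges of tube
for v in(150,190,230): 
    q=np.where(p[v,270:365].max(-1)<34)[0]+270;print(v,q.min(),q.max(), t((q.min()+q.max())/2,v,-.0172))
print(manip.get_state()["tcp_pos"],manip.get_state()["tcp_rot"])
E
python3 -m handwheel '[0,0,0,0,0,0]'
python3 plan.py .4697 -.2286 .195 164.5 13
```

```text
[130 129 130 129 131 131 130 128 129 128 128 126 124 125 129 133 134 139
 141 141 140 139 140 138 138 137 137 136 135 135 134 133 134 116 117 141
 106  26  16  15  15  16  14  16  16]
[ 0.00084505 -0.0172      0.07238709] [ 0.00082761 -0.0302      0.06210191] [ 0.00082746 -0.0302      0.06326701]
150 287 343 [ 0.00062386 -0.0172      0.05721957]
190 288 342 [ 0.00061725 -0.0172      0.03882792]
230 289 341 [ 0.00061009 -0.0172      0.01888981]
[0.48557712 0.221411   0.18240533] [ -90.16976716    0.41364613 -168.25783329]
t: 5.35
tcp_pos: [0.4834, 0.2204, 0.1782]
tcp_rot: [-90.0, -0.0, -168.3]
force: [-0.8, 0.1, -2.4]
width: 0.281
0.0081,-0.0013,0.0336,0,2.09,0,0.0068,-0.0013,0.0339,0,2.09,0,0.0056,-0.0013,0.0341,0,2.09,0,0.0043,-0.0013,0.0342,0,2.09,0,0.0031,-0.0013,0.0345,0,2.09,0
0.0018,-0.0013,0.0345,0,2.09,0,0.0006,-0.0013,0.0345,0,2.09,0,-0.0007,-0.0013,0.0345,0,2.09,0,-0.002,-0.0013,0.0345,0,2.09,0,-0.0032,-0.0013,0.0344,0,2.09,0
-0.0045,-0.0013,0.0343,0,2.09,0,-0.0057,-0.0013,0.0341,0,2.09,0,-0.0069,-0.0014,0.0338,0,2.09,0
end [ 0.4697 -0.2286  0.195 ] [-9.0020e+01 -3.0000e-02  1.6455e+02]
```

```bash
python3 -m handwheel '[0.0081,-0.0013,0.0336,0,2.09,0,0.0068,-0.0013,0.0339,0,2.09,0,0.0056,-0.0013,0.0341,0,2.09,0,0.0043,-0.0013,0.0342,0,2.09,0,0.0031,-0.0013,0.0345,0,2.09,0]'
python3 -m handwheel '[0.0018,-0.0013,0.0345,0,2.09,0,0.0006,-0.0013,0.0345,0,2.09,0,-0.0007,-0.0013,0.0345,0,2.09,0,-0.002,-0.0013,0.0345,0,2.09,0,-0.0032,-0.0013,0.0344,0,2.09,0]'
python3 -m handwheel '[-0.0045,-0.0013,0.0343,0,2.09,0,-0.0057,-0.0013,0.0341,0,2.09,0,-0.0069,-0.0014,0.0338,0,2.09,0]'
python3 -m handwheel '[0,0,0,0,0,0,0,0,0,0,0,0,0,0,0,0,0,0,0,0,0,0,0,0]'
python3 plan.py .4704 -.2288 .158 164.5 3
python3 - <<'E'
from h import *
for n in("scene","side","wrist"):
    p,d=manip.snapshot(n);cv2.imwrite(f"pics/{n}5.png",p[...,::-1])
a=cv2.imread("pics/scene5.png")[150:270,170:290];b=cv2.imread("pics/side5.png")[150:295,345:490]
f=lambda i:cv2.resize(i,(400,400),interpolation=cv2.INTER_CUBIC)
cv2.imwrite("pics/m5.png",np.hstack([f(a),f(b)]))
E
```

```text
t: 5.77
tcp_pos: [0.477, 0.0458, 0.1829]
tcp_rot: [-89.9, -0.2, -178.8]
force: [1.3, -0.2, -0.7]
width: 0.282
t: 6.18
tcp_pos: [0.4718, -0.1265, 0.1896]
tcp_rot: [-89.9, -0.2, 170.7]
force: [1.2, -0.3, -2.2]
width: 0.281
t: 6.43
tcp_pos: [0.4686, -0.23, 0.1935]
tcp_rot: [-90.0, -0.2, 164.5]
force: [1.1, 0.6, -1.8]
width: 0.279
t: 6.77
tcp_pos: [0.4697, -0.2278, 0.1944]
tcp_rot: [-90.0, -0.1, 164.6]
force: [0.1, 0.5, -1.2]
width: 0.278
-0.0003,0.0121,0.0003,-0.01,0.04,0.04,-0.0004,0.0122,0.0002,-0.01,0.04,0.04,-0.0003,0.0121,0.0003,-0.01,0.04,0.04
end [ 0.4704 -0.2288  0.158 ] [-8.999e+01 -1.000e-02  1.645e+02]
```

View pics/m5.png

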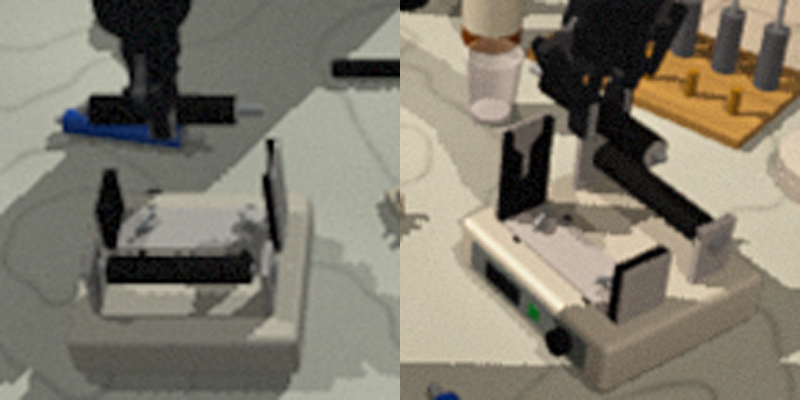

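View pics/wrist5.png

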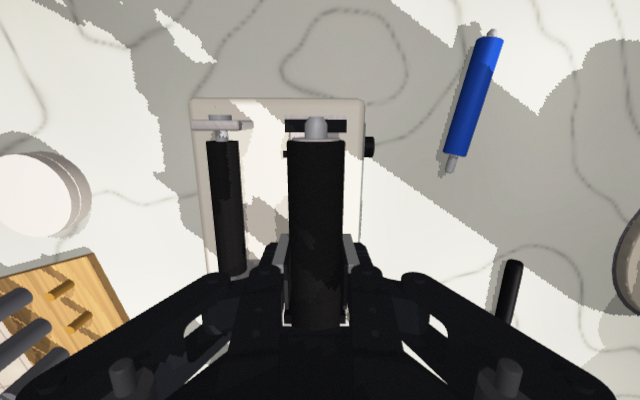

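```bash
python3 - <<'E'
from h import *
st=manip.get_state()
p=cv2.imread("pics/wrist5.png")
cv2.imwrite("pics/w5c.png",cv2.resize(np.clip(p[110:150,270:360].astype(int)*2,0,255).astype(np.uint8),None,fx=8,fy=8,interpolation=cv2.INTER_CUBIC))
json.dump({k:list(st[k]) for k in("tcp_pos","tcp_rot")},open("pics/w5.json","w"))
E
```

```text
(no output)
```

View pics/w5c.png

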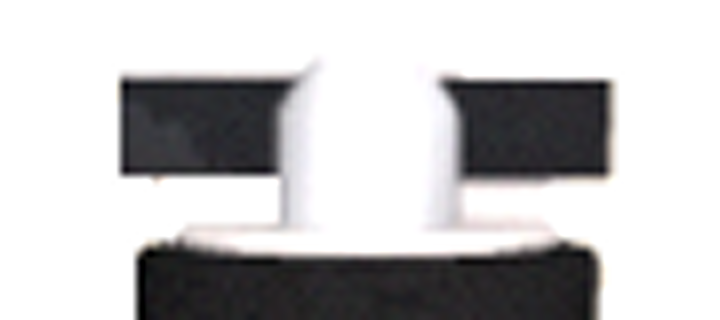

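```bash
python3 - <<'E'
from h import *
st=json.load(open("pics/w5.json"));st={k:np.array(v) for k,v in st.items()}
a=wray(285.1-.5,131.5,.114,st);b=wray(346.1-.5,131.5,.114,st);C=(a+b)/2;print(a,b,C,np.linalg.norm(a-b))
y=np.r_[np.sin(np.radians(15.5)),np.cos(np.radians(15.5)),0]
r=Rot.from_euler("xyz",st["tcp_rot"],degrees=True)
print("M from cup",C+.068*y,"tool rel cup",r.inv().apply(C-st["tcp_pos"]))
E
```

```text
[ 0.47662438 -0.29344479  0.114     ] [ 0.43066214 -0.28082922  0.114     ] [ 0.45364326 -0.28713701  0.114     ] 0.04766214620717321
M from cup [ 0.47181547 -0.22161013  0.114     ] tool rel cup [0.00015659 0.08124297 0.06161531]
```

```bash
python3 -m handwheel '[0,0.02,0,0,0,0,0,0.02,0,0,0,0,0,0.02,0,0,0,0,0,0.01,0,0,0,0,0,0,0,0,0,0]'
python3 -m handwheel '[0,0,0,0,0,0,0,0,0,0,0,0]'
python3 - <<'E'
from h import *
for n in("scene","side","wrist"):
    p,d=manip.snapshot(n);cv2.imwrite(f"pics/{n}6.png",p[...,::-1])
a=cv2.imread("pics/scene6.png")[170:270,180:280];b=cv2.imread("pics/side6.png")[160:290,355:485]
f=lambda i:cv2.resize(i,(400,400),interpolation=cv2.INTER_CUBIC)
cv2.imwrite("pics/m6.png",np.hstack([f(a),f(b)]))
E
```

```text
t: 7.33
tcp_pos: [0.4686, -0.2277, 0.123]
tcp_rot: [-90.0, -0.3, 164.6]
force: [-0.2, 0.3, -2.6]
width: 0.278
t: 7.5
tcp_pos: [0.471, -0.2289, 0.1268]
tcp_rot: [-89.9, 0.1, 164.6]
force: [-0.8, -0.2, -2.0]
width: 0.28
```

View pics/m6.png

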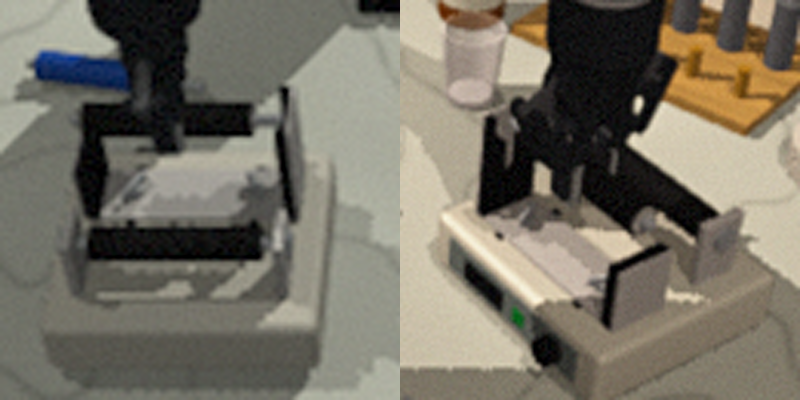

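View pics/wrist6.png

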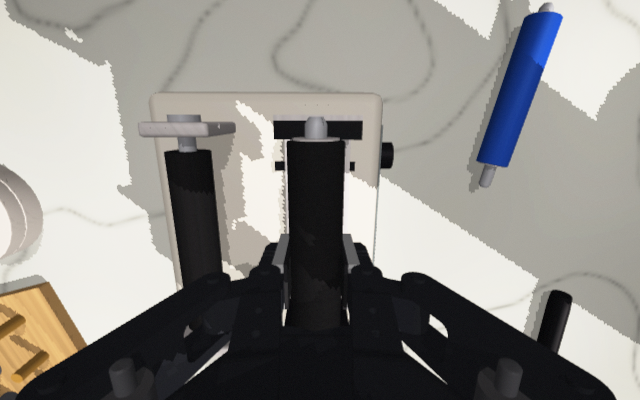

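```bash
python3 -m handwheel '[0,0.002,0,0,0,0,0,0.003,0,0,0,0,0,0.003,0,0,0,0,0,0.002,0,0,0,0,0,0,0,0,0,0]'
python3 -m handwheel '[0,0,0,0,0,0,0,0,0,0,0,0,0,0,0,0,0,0]'
python3 -c "
from h import *
s=manip.get_state();print(s['tcp_pos'],s['force'],s['moment'])"
```

```text
t: 8.07
tcp_pos: [0.4696, -0.2286, 0.1146]
tcp_rot: [-89.9, -0.1, 164.6]
force: [-0.9, 0.8, -1.2]
width: 0.281
t: 8.32
tcp_pos: [0.4702, -0.2288, 0.1155]
tcp_rot: [-89.9, -0.0, 164.6]
force: [0.7, -1.6, -2.3]
width: 0.279
[ 0.47016873 -0.22879614  0.11545775] [ 0.74372859 -1.63215586 -2.32943786] [ 0.05539129 -0.01879436 -0.0055033 ]
```

```bash
python3 -m handwheel '[0,0,-0.001,0,0,0,0,0,-0.0015,0,0,0,0,0,-0.0015,0,0,0,0,0,-0.0015,0,0,0,0,0,-0.0015,0,0,0]'
python3 -m handwheel '[0,0,0,0,0,0]'
python3 -m handwheel '[0,0,-0.001,0,0,0,0,0,-0.001,0,0,0,0,0,-0.001,0,0,0,0,0,-0.001,0,0,0,0,0,0,0,0,0]'
python3 -c "
from h import *
s=manip.get_state();print(s['tcp_pos'],s['force'],s['moment'])
y=np.r_[np.sin(np.radians(15.5)),np.cos(np.radians(15.5))];print((s['tcp_pos'][:2]-[.4718,-.2214])@y*1e3,s['force'][:2]@y)"
```

```text
t: 8.73
tcp_pos: [0.4718, -0.2226, 0.1156]
tcp_rot: [-89.9, -0.0, 164.6]
force: [-1.0, -4.7, -2.0]
width: 0.282
t: 8.82
tcp_pos: [0.4718, -0.2225, 0.1155]
tcp_rot: [-89.9, -0.0, 164.6]
force: [-0.6, -5.2, -1.9]
width: 0.281
t: 9.23
tcp_pos: [0.4727, -0.2193, 0.1156]
tcp_rot: [-89.8, -0.0, 164.6]
force: [-1.6, -6.7, -2.1]
width: 0.282
[ 0.47266653 -0.21929417  0.11560326] [-1.63780197 -6.72187121 -2.14266386] [-2.66999622  0.54094385  0.00690805]
2.260817556894376 -6.915083335489687
```

```bash
python3 -m handwheel '[0,0,-0.001,0,0,0,0,0,-0.001,0,0,0,0,0,-0.001,0,0,0,0,0,-0.001,0,0,0,0,0,-0.001,0,0,0]'
python3 -m handwheel '[0,0,-0.001,0,0,0,0,0,0,0,0,0,0,0,0,0,0,0,0,0,0,0,0,0]'
python3 - <<'E'
from h import *
s=manip.get_state();print(s['tcp_pos'],s['tcp_rot'],s['force'],s['moment'])
y=np.r_[np.sin(np.radians(15.5)),np.cos(np.radians(15.5))];print((s['tcp_pos'][:2]-[.4718,-.2214])@y*1e3,s['force'][:2]@y)
p,d=manip.snapshot("wrist");cv2.imwrite("pics/w7.png",p[...,::-1])
json.dump({k:list(s[k]) for k in("tcp_pos","tcp_rot")},open("pics/w7.json","w"))
cv2.imwrite("pics/w7c.png",cv2.resize(np.clip(p[90:190,230:390,::-1].astype(int)*2,0,255).astype(np.uint8),None,fx=5,fy=5,interpolation=cv2.INTER_CUBIC))
E
```

```text
t: 9.65
tcp_pos: [0.4738, -0.2153, 0.1157]
tcp_rot: [-89.7, -0.0, 164.6]
force: [-2.0, -11.3, -2.4]
width: 0.281
t: 9.98
tcp_pos: [0.4739, -0.2146, 0.1158]
tcp_rot: [-89.7, -0.0, 164.6]
force: [-2.2, -11.7, -1.6]
width: 0.281
[ 0.47394176 -0.21459846  0.11577172] [-8.97132907e+01 -3.46928542e-02  1.64563437e+02] [ -2.18832446 -11.65341684  -1.61468952] [-3.98816309  0.79767177 -0.02949028]
7.126528086044209 -11.814391624904712
```

View pics/w7c.png

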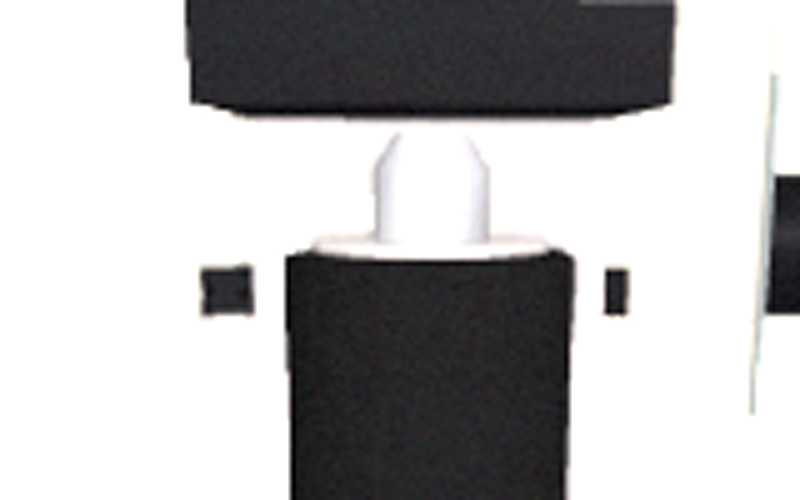

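```bash
cat > s.py <<'E'
from h import *
s=manip.get_state();y=np.r_[np.sin(np.radians(15.5)),np.cos(np.radians(15.5))];x=np.r_[y[1],-y[0]]
e=s['tcp_pos'][:2]-[.4718,-.2214]
print("tcp mix x %.1f y %.1f axis z %.1f"%(e@x*1e3,e@y*1e3,(s['tcp_pos'][2]+.0172-.1)*1e3),"F x %.1f y %.1f z %.1f"%(s['force'][:2]@x,s['force'][:2]@y,s['force'][2]),"M",s['moment'].round(2),"rot",s['tcp_rot'].round(2))
E
python3 -m handwheel '[0,0.0015,0,0,0,0,0,0.002,0,0,0,0,0,0.002,0,0,0,0,0,0.002,0,0,0,0,0,0,0,0,0,0]';python3 s.py
```

```text
t: 10.45
tcp_pos: [0.4743, -0.2148, 0.1088]
tcp_rot: [-89.7, 0.0, 164.6]
force: [-3.2, -12.0, 1.0]
width: 0.283
tcp mix x 0.6 y 7.1 axis z 26.0 F x 0.2 y -12.4 z 1.0 M [-3.69  0.94 -0.09] rot [-8.9710e+01  3.0000e-02  1.6457e+02]
```

```bash
python3 -m handwheel '[0,0.002,0,0,0,0,0,0.002,0,0,0,0,0,0.002,0,0,0,0,0,0.002,0,0,0,0,0,0,0,0,0,0]';python3 s.py
```

```text
t: 10.87
tcp_pos: [0.4744, -0.2148, 0.1008]
tcp_rot: [-89.7, 0.0, 164.6]
force: [-3.4, -11.6, 1.6]
width: 0.281
tcp mix x 0.7 y 7.1 axis z 18.0 F x -0.2 y -12.0 z 1.6 M [-3.7   0.87 -0.04] rot [-8.9720e+01  4.0000e-02  1.6457e+02]
```

```bash
python3 - <<'E'
from h import *
p,d=manip.snapshot("wrist")
cv2.imwrite("pics/w8c.png",cv2.resize(np.clip(p[60:220,200:430,::-1].astype(int)*2,0,255).astype(np.uint8),None,fx=3.4,fy=3.4,interpolation=cv2.INTER_CUBIC))
E
```

```text
(no output)
```

View pics/w8c.png

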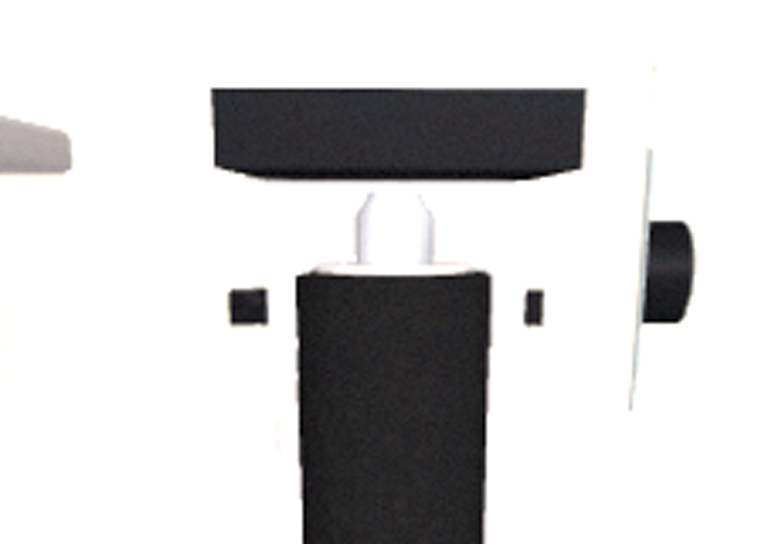

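```bash
python3 -m handwheel '[0.0002,0.002,0,0,0,0,0.0002,0.002,0,0,0,0,0,0.002,0,0,0,0,0,0.002,0,0,0,0,0,0,0,0,0,0]';python3 s.py
python3 -m handwheel '[0,0.0015,0,0,0,0,0,0.0015,0,0,0,0,0,0.0015,0,0,0,0,0,0.0005,0,0,0,0,0,0,0,0,0,0]';python3 s.py
```

```text
t: 11.33
tcp_pos: [0.4741, -0.2146, 0.0928]
tcp_rot: [-89.7, 0.0, 164.6]
force: [-2.4, -11.5, 1.4]
width: 0.281
tcp mix x 0.4 y 7.1 axis z 10.0 F x 0.8 y -11.8 z 1.4 M [-3.7   0.82 -0.02] rot [-8.9720e+01  4.0000e-02  1.6458e+02]
t: 11.75
tcp_pos: [0.4741, -0.2146, 0.088]
tcp_rot: [-89.7, 0.0, 164.6]
force: [-2.6, -11.1, 2.0]
width: 0.283
tcp mix x 0.4 y 7.1 axis z 5.2 F x 0.4 y -11.4 z 2.0 M [-3.65  0.98  0.01] rot [-8.9720e+01  5.0000e-02  1.6458e+02]
```

Now down to the V seat by feel, 1 mm at a time.

```bash
python3 -m handwheel '[0,0.001,0,0,0,0,0,0.001,0,0,0,0,0,0.001,0,0,0,0,0,0,0,0,0,0]';python3 s.py
python3 -m handwheel '[0,0.0007,0,0,0,0,0,0,0,0,0,0]';python3 s.py
```

```text
t: 12.08
tcp_pos: [0.4741, -0.2146, 0.0849]
tcp_rot: [-89.7, 0.0, 164.6]
force: [-2.6, -11.1, 1.6]
width: 0.28
tcp mix x 0.4 y 7.2 axis z 2.1 F x 0.5 y -11.4 z 1.6 M [-3.71  0.92 -0.06] rot [-8.9730e+01  5.0000e-02  1.6458e+02]
t: 12.25
tcp_pos: [0.4741, -0.2147, 0.0843]
tcp_rot: [-89.7, 0.1, 164.6]
force: [-2.7, -11.0, 1.7]
width: 0.281
tcp mix x 0.4 y 7.1 axis z 1.5 F x 0.3 y -11.3 z 1.7 M [-3.68  0.95 -0.03] rot [-8.9730e+01  5.0000e-02  1.6458e+02]
```

```bash
for i in 1; do python3 -m handwheel '[0,0.0007,0,0,0,0,0,0,0,0,0,0]';python3 s.py
python3 -m handwheel '[0,0.0005,0,0,0,0,0,0,0,0,0,0]';python3 s.py; done
```

```text
t: 12.42
tcp_pos: [0.4741, -0.2147, 0.0836]
tcp_rot: [-89.7, 0.1, 164.6]
force: [-2.2, -11.2, 2.5]
width: 0.281
tcp mix x 0.4 y 7.1 axis z 0.8 F x 0.9 y -11.4 z 2.5 M [-3.65  0.98  0.01] rot [-8.9720e+01  5.0000e-02  1.6459e+02]
t: 12.58
tcp_pos: [0.4742, -0.2146, 0.0832]
tcp_rot: [-89.7, 0.1, 164.6]
force: [-3.0, -11.4, 1.5]
width: 0.284
tcp mix x 0.5 y 7.2 axis z 0.4 F x 0.1 y -11.8 z 1.5 M [-3.63  0.93  0.03] rot [-8.9730e+01  6.0000e-02  1.6459e+02]
```

```bash
python3 -m handwheel '[0,0.0005,0,0,0,0,0,0,0,0,0,0]';python3 s.py
python3 -m handwheel '[0,0.0005,0,0,0,0,0,0,0,0,0,0]';python3 s.py
```

```text
t: 12.75
tcp_pos: [0.4741, -0.2146, 0.0827]
tcp_rot: [-89.7, 0.1, 164.6]
force: [-3.0, -12.0, 2.0]
width: 0.281
tcp mix x 0.5 y 7.1 axis z -0.1 F x 0.4 y -12.3 z 2.0 M [-3.65  0.97 -0.03] rot [-8.9730e+01  6.0000e-02  1.6459e+02]
t: 12.92
tcp_pos: [0.4741, -0.2147, 0.0821]
tcp_rot: [-89.7, 0.1, 164.6]
force: [-2.7, -10.9, 1.6]
width: 0.281
tcp mix x 0.5 y 7.1 axis z -0.7 F x 0.3 y -11.2 z 1.6 M [-3.62  1.   -0.05] rot [-8.9730e+01  6.0000e-02  1.6459e+02]
```

```bash
python3 -m handwheel '[0,0.0005,0,0,0,0,0,0,0,0,0,0]';python3 s.py
python3 -m handwheel '[0,0.0005,0,0,0,0,0,0,0,0,0,0]';python3 s.py
```

```text
t: 13.08
tcp_pos: [0.4742, -0.2147, 0.0817]
tcp_rot: [-89.7, 0.1, 164.6]
force: [-2.8, -11.3, 2.1]
width: 0.282
tcp mix x 0.5 y 7.1 axis z -1.1 F x 0.3 y -11.6 z 2.1 M [-3.58  1.   -0.04] rot [-8.9730e+01  6.0000e-02  1.6459e+02]
t: 13.25
tcp_pos: [0.4742, -0.2147, 0.0813]
tcp_rot: [-89.7, 0.1, 164.6]
force: [-3.6, -10.5, 3.5]
width: 0.283
tcp mix x 0.5 y 7.1 axis z -1.5 F x -0.6 y -11.0 z 3.5 M [-3.55  1.1  -0.01] rot [-8.9720e+01  7.0000e-02  1.6459e+02]
```

```bash
python3 -m handwheel '[0,0.0005,0,0,0,0,0,0,0,0,0,0,0,0,0,0,0,0]';python3 s.py; python3 - <<'E'
from h import *
for n in("side","wrist"):
    p,d=manip.snapshot(n);cv2.imwrite(f"pics/{n}9.png",p[...,::-1])
a=cv2.imread("pics/wrist9.png")[60:220,230:390];b=cv2.imread("pics/side9.png")[180:290,370:480]
f=lambda i:cv2.resize(np.clip(i.astype(int)*1.7,0,255).astype(np.uint8),(400,400),interpolation=cv2.INTER_CUBIC)
cv2.imwrite("pics/m9.png",np.hstack([f(a),f(b)]))
E
```

```text
t: 13.5
tcp_pos: [0.4743, -0.2147, 0.081]
tcp_rot: [-89.7, 0.1, 164.6]
force: [-3.9, -11.3, 3.5]
width: 0.277
tcp mix x 0.6 y 7.1 axis z -1.8 F x -0.7 y -11.9 z 3.5 M [-3.5   1.11  0.05] rot [-8.972e+01  8.000e-02  1.646e+02]
```

View pics/m9.png

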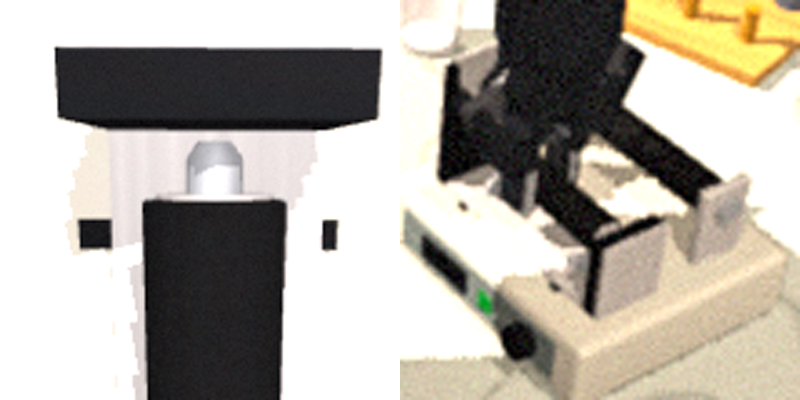

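```bash
python3 -m handwheel '[0.0003,0,0,0,0,0,0.0003,0,0,0,0,0,0,0,0,0,0,0]';python3 s.py
python3 -m handwheel '[0,0,0.001,0,0,0,0,0,0.001,0,0,0,0,0,0.001,0,0,0,0,0,0,0,0,0]';python3 s.py
```

```text
t: 13.85
tcp_pos: [0.4742, -0.2147, 0.0812]
tcp_rot: [-89.7, 0.2, 164.6]
force: [-2.5, -12.1, 2.7]
width: 0.28
tcp mix x 0.5 y 7.1 axis z -1.6 F x 0.8 y -12.4 z 2.7 M [-3.66  0.7  -0.07] rot [-8.9730e+01  1.5000e-01  1.6459e+02]
t: 14.18
tcp_pos: [0.4736, -0.2172, 0.0811]
tcp_rot: [-89.8, 0.2, 164.6]
force: [-2.2, -10.5, 2.9]
width: 0.28
tcp mix x 0.6 y 4.5 axis z -1.7 F x 0.7 y -10.7 z 2.9 M [-2.93  0.58 -0.06] rot [-8.9770e+01  1.5000e-01  1.6458e+02]
```

```bash
python3 -m handwheel '[0,0,0.001,0,0,0,0,0,0.001,0,0,0,0,0,0.001,0,0,0,0,0,0,0,0,0]';python3 s.py
python3 -c "
from h import *
p,d=manip.snapshot('wrist')
cv2.imwrite('pics/w10.png',cv2.resize(np.clip(p[60:220,230:390,::-1].astype(int)*1.7,0,255).astype(np.uint8),None,fx=3.5,fy=3.5,interpolation=cv2.INTER_CUBIC))"
```

```text
t: 14.52
tcp_pos: [0.4733, -0.2181, 0.0809]
tcp_rot: [-90.0, 0.2, 164.6]
force: [-0.7, -2.1, 5.3]
width: 0.28
tcp mix x 0.6 y 3.6 axis z -1.9 F x -0.1 y -2.3 z 5.3 M [-0.19  0.21 -0.02] rot [-89.97   0.17 164.57]
```

View pics/w10.png

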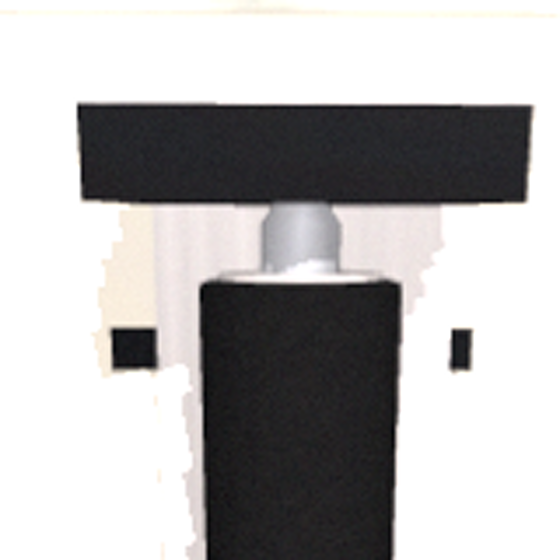

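```bash
python3 -m handwheel '[0,0,-0.001,0,0,0,0,0,-0.001,0,0,0,0,0,-0.001,0,0,0,0,0,0,0,0,0]';python3 s.py; python3 - <<'E'
from h import *
p,d=manip.snapshot("wrist");cv2.imwrite("pics/wrist11.png",p[...,::-1])
for f in("w4","wrist5","wrist6","w7","wrist9","wrist11"):
    g=cv2.imread(f"pics/{f}.png").max(-1).astype(float);o=[]
    for v in(152,165,180,200,215):
        L=g[v,265:316][::-1];R=g[v,316:367]
        def e(a):
            i=np.argmax(a>45);return i-1+(45-a[i-1])/(a[i]-a[i-1])
        o.append((round(e(L)+e(R)+1,1)))
    t=g[100:165,315];print(f,o,"rim v",100+np.argmax(t<50) if (t<50).any() else None, t[8:48:2].astype(int))
E
```

```text
t: 14.9
tcp_pos: [0.4737, -0.2168, 0.0809]
tcp_rot: [-89.8, 0.2, 164.6]
force: [-0.8, -10.1, 3.1]
width: 0.281
tcp mix x 0.6 y 4.9 axis z -1.9 F x 1.9 y -9.9 z 3.1 M [-3.06  0.43 -0.06] rot [-8.978e+01  1.500e-01  1.646e+02]
w4 [np.float64(57.4), np.float64(56.7), np.float64(55.7), np.float64(54.8), np.float64(53.6)] rim v 142 [129 131 128 128 126 125 133 139 141 139 138 137 136 135 133 116 141  26
  15  16]
wrist5 [np.float64(59.9), np.float64(55.5), np.float64(54.8), np.float64(53.9), np.float64(52.7)] rim v 142 [190 191 188 189 173 156 162 170 174 172 172 168 164 162 160 145 166  36
  21  20]
wrist6 [np.float64(56.9), np.float64(55.8), np.float64(54.9), np.float64(53.6), np.float64(52.9)] rim v 142 [189 191 191 189 172 154 163 170 175 173 171 168 167 165 160 146 168  36
  22  18]
w7 [np.float64(56.8), np.float64(55.6), np.float64(54.9), np.float64(53.7), np.float64(52.9)] rim v 100 [ 25  23  12 111 146 157 165 170 174 172 170 169 166 163 160 141 176  15
  21  20]
wrist9 [np.float64(56.5), np.float64(55.2), np.float64(54.6), np.float64(53.4), np.float64(52.7)] rim v 100 [ 14  11 104 146 126 120 126 129 131 136 175 173 171 170 166 171  98  19
  19  19]
wrist11 [np.float64(56.4), np.float64(55.5), np.float64(54.6), np.float64(53.4), np.float64(52.7)] rim v 100 [ 24  22  23  12  84 120 127 131 132 132 129 127 155 168 167 165 132  21
  21  21]
```

```bash
python3 - <<'E'
from h import *
from scipy.optimize import least_squares
c=manip.get_calibration("wrist");K=c["camera_matrix"];T=c["tool_from_camera"]
Ti=np.linalg.inv(T)
vs=np.array([160,170,180,190,200,210])
def pred(h,th,x0=0):
    # axis: point (x0,h,0), dir (0,sin th,cos th); silhouettes: planes through cam centre tangent
    a=np.array([0,np.sin(th),np.cos(th)]);C=T[:3,3];P=np.array([x0,h,0]);w=P-C;w=w-a*(w@a);D=np.linalg.norm(w);w/=D;s=np.cross(a,w)
    al=np.arcsin(.013/D);out=[]
    for sg in(1,-1):
        n=np.cos(al)*s-sg*np.sin(al)*w if sg>0 else np.cos(al)*s+np.sin(al)*w
        nc=T[:3,:3].T@n; l=np.linalg.inv(K).T@nc; out.append(-(l[1]*vs+l[2])/l[0])
    return np.array(out)
for f in("w4","wrist5","wrist6","w7","wrist9","wrist11"):
    g=cv2.imread(f"pics/{f}.png").max(-1).astype(float);E=[]
    for v in vs:
        L=g[v,265:316][::-1];R=g[v,316:367]
        def e(a):
            th=(a[:20].mean()+max(a[34:40].max(),60))/2*.6;i=np.argmax(a>th);return i-1+(th-a[i-1])/(a[i]-a[i-1])
        E.append([315-e(L),316+e(R)])
    E=np.array(E).T;wd=E[1]-E[0]
    r=least_squares(lambda q:(np.abs(np.diff(pred(q[0],q[1]),axis=0)[0])-wd),[-.0172,0],x_scale=[.01,.1],loss="soft_l1",f_scale=.2)
    print(f,wd.round(1),"h %.2fmm tilt %.2f deg (plain down +)"%(r.x[0]*1e3,np.degrees(r.x[1])),"cost",r.cost.round(2))
print(np.abs(np.diff(pred(-.0172,0),axis=0)).round(1))
E
```

```text
w4 [56.8 56.2 55.6 55.1 54.8 54.1] h -14.93mm tilt 0.50 deg (plain down +) cost 0.02
wrist5 [56.7 56.  55.5 54.9 54.6 53.7] h -13.82mm tilt -0.40 deg (plain down +) cost 0.03
wrist6 [56.9 55.9 55.6 55.3 54.5 53.8] h -13.72mm tilt -0.95 deg (plain down +) cost 0.06
w7 [56.7 56.1 55.7 55.2 54.6 53.8] h -14.19mm tilt -0.30 deg (plain down +) cost 0.03
wrist9 [56.3 55.7 55.  54.7 54.2 53.5] h -13.77mm tilt 0.57 deg (plain down +) cost 0.02
wrist11 [56.1 55.7 54.9 54.7 54.2 53.5] h -14.34mm tilt 1.54 deg (plain down +) cost 0.04
[[58.  57.4 56.9 56.3 55.7 55.2]]
```

```bash
python3 -m handwheel '[0,-0.001,0,0.5,0,0,0,-0.001,0,0.5,0,0,0,0,0,0.5,0,0,0,0,0,0,0,0]';python3 s.py; python3 -m handwheel '[0,0,0.001,0,0,0,0,0,0.001,0,0,0,0,0,0.0005,0,0,0,0,0,0,0,0,0]';python3 s.py
```

```text
t: 15.28
tcp_pos: [0.4736, -0.2168, 0.0829]
tcp_rot: [-88.3, 0.1, 164.6]
force: [-1.7, -10.8, 3.5]
width: 0.283
tcp mix x 0.5 y 4.9 axis z 0.1 F x 1.2 y -10.9 z 3.5 M [-3.16  0.34 -0.14] rot [-8.825e+01  1.400e-01  1.646e+02]
t: 15.62
tcp_pos: [0.4729, -0.219, 0.0828]
tcp_rot: [-88.3, 0.1, 164.6]
force: [-1.1, -8.6, 3.6]
width: 0.281
tcp mix x 0.5 y 2.6 axis z 0.0 F x 1.2 y -8.6 z 3.6 M [-2.52  0.25 -0.05] rot [-8.8320e+01  1.4000e-01  1.6457e+02]
```

```bash
python3 -m handwheel '[0,0,0.001,0,0,0,0,0,0.0005,0,0,0,0,0,0,0,0,0]';python3 s.py; python3 -m handwheel '[0,0,0.001,0,0,0,0,0,0.0005,0,0,0,0,0,0,0,0,0]';python3 s.py
python3 -c "
from h import *
p,d=manip.snapshot('wrist')
cv2.imwrite('pics/w12.png',cv2.resize(np.clip(p[60:220,230:390,::-1].astype(int)*1.7,0,255).astype(np.uint8),None,fx=3.5,fy=3.5,interpolation=cv2.INTER_CUBIC))"
```

```text
t: 15.87
tcp_pos: [0.4726, -0.2202, 0.0828]
tcp_rot: [-88.3, 0.1, 164.6]
force: [-1.7, -7.0, 2.3]
width: 0.281
tcp mix x 0.5 y 1.3 axis z 0.0 F x 0.2 y -7.2 z 2.3 M [-2.17  0.2  -0.1 ] rot [-8.8340e+01  1.4000e-01  1.6458e+02]
t: 16.12
tcp_pos: [0.4723, -0.2215, 0.0829]
tcp_rot: [-88.4, 0.1, 164.6]
force: [-0.7, -5.9, 2.2]
width: 0.283
tcp mix x 0.5 y 0.1 axis z 0.1 F x 0.9 y -5.9 z 2.2 M [-1.92  0.23 -0.04] rot [-8.8370e+01  1.5000e-01  1.6457e+02]
```

View pics/w12.png

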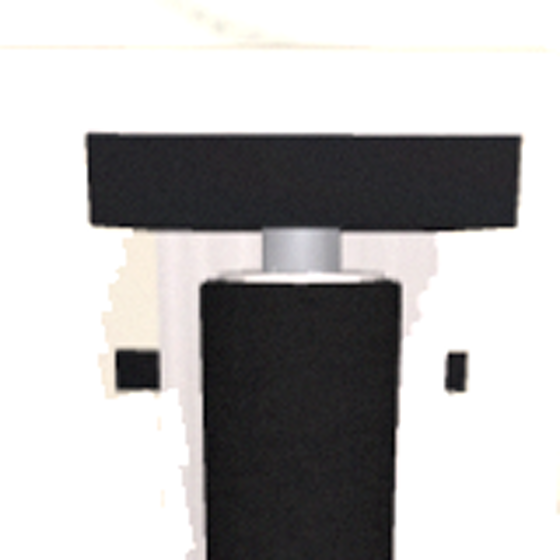

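```bash
python3 -m handwheel '[0,0,0.0005,0,0,0,0,0,0.0005,0,0,0,0,0,0,0,0,0]';python3 s.py; python3 -m handwheel '[0,0,0.0005,0,0,0,0,0,0.0005,0,0,0,0,0,0,0,0,0]';python3 s.py
```

```text
t: 16.42
tcp_pos: [0.4721, -0.2223, 0.0829]
tcp_rot: [-88.4, 0.1, 164.6]
force: [-0.6, -5.3, 4.1]
width: 0.282
tcp mix x 0.5 y -0.8 axis z 0.1 F x 0.9 y -5.2 z 4.1 M [-1.75  0.1  -0.08] rot [-8.8380e+01  1.5000e-01  1.6457e+02]
t: 16.67
tcp_pos: [0.4719, -0.2231, 0.0828]
tcp_rot: [-88.4, 0.1, 164.6]
force: [0.1, -5.2, 3.2]
width: 0.277
tcp mix x 0.5 y -1.6 axis z 0.0 F x 1.5 y -4.9 z 3.2 M [-1.5   0.12 -0.07] rot [-8.8400e+01  1.5000e-01  1.6457e+02]
```

```bash
python3 -m handwheel '[0,0,0.0005,0,0,0,0,0,0.0005,0,0,0,0,0,0,0,0,0]';python3 s.py
```

```text
t: 16.92
tcp_pos: [0.4717, -0.2237, 0.0828]
tcp_rot: [-88.4, 0.1, 164.6]
force: [0.4, -4.4, 5.7]
width: 0.283
tcp mix x 0.5 y -2.2 axis z -0.0 F x 1.6 y -4.1 z 5.7 M [-1.29 -0.11 -0.1 ] rot [-8.8430e+01  1.5000e-01  1.6457e+02]
```

```bash
python3 -m handwheel '[0,-0.0005,0,0,0,0,0,-0.0003,0.0005,0,0,0,0,0,0,0,0,0]';python3 s.py;  python3 -m handwheel '[0,0,0.0005,0,0,0,0,0,0.0005,0,0,0,0,0,0,0,0,0]';python3 s.py
```

```text
t: 17.17
tcp_pos: [0.4715, -0.2237, 0.083]
tcp_rot: [-88.5, 0.1, 164.6]
force: [2.6, -4.1, 2.7]
width: 0.279
tcp mix x 0.3 y -2.3 axis z 0.2 F x 3.6 y -3.3 z 2.7 M [-0.97 -0.86 -0.16] rot [-8.8470e+01  1.1000e-01  1.6456e+02]
t: 17.42
tcp_pos: [0.4714, -0.2239, 0.0829]
tcp_rot: [-88.5, 0.1, 164.6]
force: [4.8, 1.7, 5.0]
width: 0.28
tcp mix x 0.3 y -2.5 axis z 0.1 F x 4.2 y 2.9 z 5.0 M [ 1.02 -1.58 -0.18] rot [-8.8540e+01  1.1000e-01  1.6457e+02]
```

```bash
python3 -m handwheel '[-0.0003,0,-0.0005,0,0,0,-0.0003,-0.0003,-0.0003,0,0,0,0,0,0,0,0,0]';python3 s.py
python3 - <<'E'
from h import *
for n in("scene","side","wrist"):
    p,d=manip.snapshot(n);cv2.imwrite(f"pics/{n}13.png",p[...,::-1])
a=cv2.imread("pics/wrist13.png")[60:220,230:390];b=cv2.imread("pics/scene13.png")[170:270,180:280]
f=lambda i:cv2.resize(np.clip(i.astype(int)*1.7,0,255).astype(np.uint8),(400,400),interpolation=cv2.INTER_CUBIC)
cv2.imwrite("pics/m13.png",np.hstack([f(a),f(b)]))
E
```

```text
t: 17.67
tcp_pos: [0.4714, -0.2238, 0.0829]
tcp_rot: [-88.5, 0.0, 164.6]
force: [3.8, -0.1, 4.6]
width: 0.282
tcp mix x 0.3 y -2.4 axis z 0.1 F x 3.6 y 0.9 z 4.6 M [ 0.44 -1.46 -0.16] rot [-8.8460e+01  2.0000e-02  1.6458e+02]
```

View pics/m13.png

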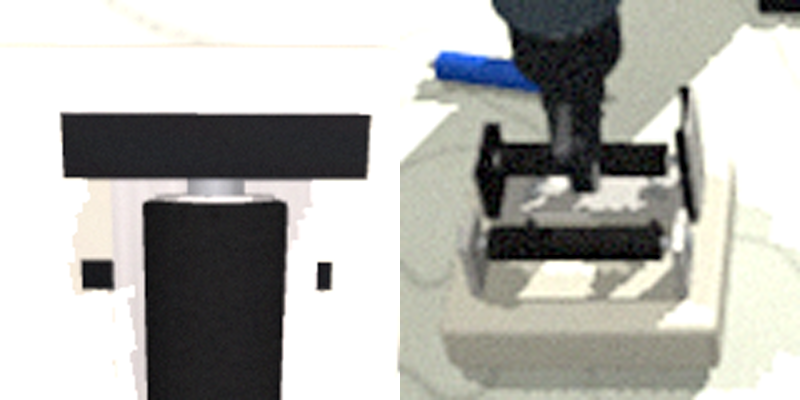

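```bash
python3 -m handwheel '[0,0,0,0,0,0,0,0,0,0,0,0,0,0,0,0,0,0,0,0,0,0,0,0]' 0.045; python3 s.py
python3 - <<'E'
from h import *
for n in("scene","side","wrist"):
    p,d=manip.snapshot(n);cv2.imwrite(f"pics/{n}14.png",p[...,::-1])
a=cv2.imread("pics/wrist14.png")[60:260,215:415];b=cv2.imread("pics/scene14.png")[170:270,180:280]
f=lambda i:cv2.resize(np.clip(i.astype(int)*1.7,0,255).astype(np.uint8),(400,400),interpolation=cv2.INTER_CUBIC)
cv2.imwrite("pics/m14.png",np.hstack([f(a),f(b)]))
E
```

```text
t: 18.15
tcp_pos: [0.4695, -0.2238, 0.0818]
tcp_rot: [-88.4, -0.2, 164.5]
force: [0.2, 0.1, -0.1]
width: 0.527
tcp mix x -1.6 y -3.0 axis z -1.0 F x 0.2 y 0.2 z -0.1 M [ 0.1  -0.07  0.06] rot [-88.43  -0.21 164.55]
```

View pics/m14.png

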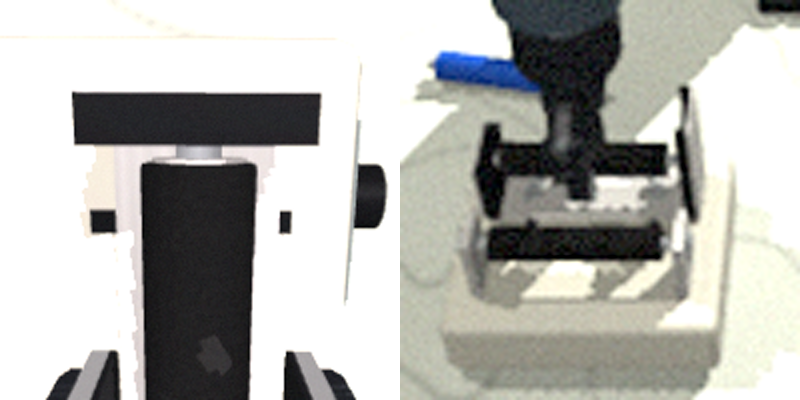

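```bash
python3 -m handwheel '[0,-0.008,0,0,0,0,0,-0.015,0,0,0,0,0,-0.025,0,0,0,0,0,-0.03,0,-1.5,0,0,0,-0.03,0,0,0,0]'; python3 s.py
python3 -m handwheel '[0,-0.03,-0.02,0,0,0,0,-0.02,-0.02,0,0,0,0,0,0,0,0,0,0,0,0,0,0,0,0,0,0,0,0,0]'; python3 s.py
python3 - <<'E'
from h import *
st=manip.get_state()
json.dump({k:list(st[k]) for k in("tcp_pos","tcp_rot")},open("pics/w15.json","w"))
for n in("wrist","scene","side"):
    p,d=manip.snapshot(n);cv2.imwrite(f"pics/{n}15.png",p[...,::-1])
a=cv2.imread("pics/scene15.png")[170:270,180:280];b=cv2.imread("pics/side15.png")[180:290,365:475]
f=lambda i:cv2.resize(np.clip(i.astype(int)*1.7,0,255).astype(np.uint8),(400,400),interpolation=cv2.INTER_CUBIC)
cv2.imwrite("pics/m15.png",np.hstack([f(a),f(b)]))
E
```

```text
t: 18.72
tcp_pos: [0.471, -0.2219, 0.1924]
tcp_rot: [-90.0, -0.1, 164.6]
force: [0.6, -0.1, 0.5]
width: 0.526
tcp mix x -0.6 y -0.7 axis z 109.6 F x 0.6 y 0.0 z 0.5 M [-0.07 -0.17 -0.03] rot [-9.0000e+01 -6.0000e-02  1.6458e+02]
t: 19.13
tcp_pos: [0.4818, -0.1831, 0.2405]
tcp_rot: [-90.0, -0.1, 164.6]
force: [0.1, -0.1, 0.3]
width: 0.53
tcp mix x -0.6 y 39.5 axis z 157.7 F x 0.1 y -0.1 z 0.3 M [-0.03  0.01  0.02] rot [-8.9960e+01 -7.0000e-02  1.6458e+02]
```

View pics/m15.png

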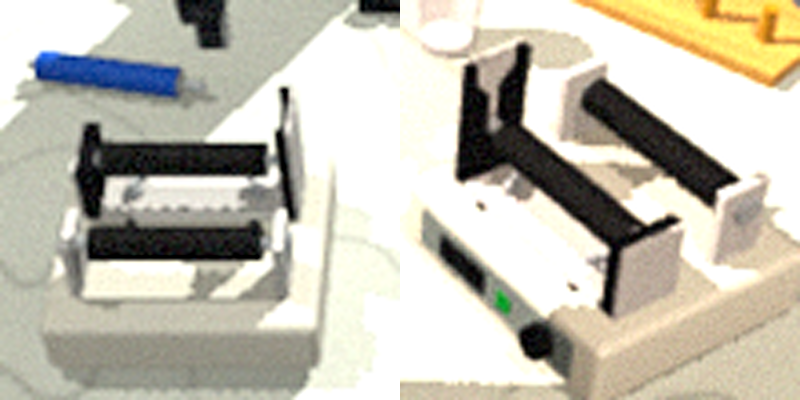

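View pics/wrist15.png

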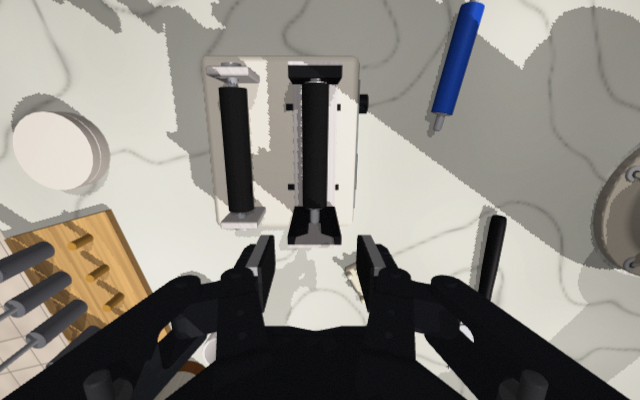

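```bash
python3 - <<'E'
from h import *
p=cv2.imread("pics/wrist15.png")
f=lambda i:cv2.resize(np.clip(i.astype(int)*2.2,0,255).astype(np.uint8),None,fx=9,fy=9,interpolation=cv2.INTER_CUBIC)
cv2.imwrite("pics/w15c.png",cv2.resize(np.vstack([f(p[60:95,275:355]),f(p[195:250,275:355])]),None,fx=.72,fy=.72))
st=json.load(open("pics/w15.json"));st={k:np.array(v) for k,v in st.items()}
g=p.max(-1)
# expected seated roller: project rim points for seat vs. sprung end raised
c=manip.get_calibration("wrist");T=c["tool_from_camera"];r=Rot.from_euler("xyz",st["tcp_rot"],degrees=True)
y=np.r_[np.sin(np.radians(15.5)),np.cos(np.radians(15.5)),0];x=np.r_[y[1],-y[0],0]
def pr(X):
    q=c["camera_matrix"]@(T[:3,:3].T@(r.inv().apply(X-st["tcp_pos"])-T[:3,3]));return q[:2]/q[2]
M=np.r_[.4718,-.2214,.1]
for nm,yy in(("plain rim",-64),("sprung rim",56)):
    for dz in(0,3,6):
        X=M+y*yy*1e-3+[0,0,dz*1e-3];a=pr(X+.013*x);b=pr(X-.013*x);t=pr(X+[0,0,.013]);print(nm,dz,a.round(1),b.round(1),"w",(b-a)[0].round(2),"top",t.round(1))
for v in(88,95,110,130,150,170,190,200):
    q=np.where(g[v,290:345]<40)[0]+290;print(v,q.min(),q.max(),q.max()-q.min()+1)
print(g[74:90,314],g[196:245,315])
E
```

```text
plain rim 0 [300.5  83.4] [328.   83.5] w 27.52 top [314.3  81.6]
plain rim 3 [300.4  83. ] [328.2  83.1] w 27.82 top [314.2  81.2]
plain rim 6 [300.2  82.6] [328.3  82.7] w 28.13 top [314.2  80.7]
sprung rim 0 [302.  204.9] [326.5 204.9] w 24.49 top [314.2 208.7]
sprung rim 3 [301.9 205.8] [326.6 205.8] w 24.73 top [314.2 209.6]
sprung rim 6 [301.7 206.6] [326.7 206.6] w 24.97 top [314.2 210.5]
88 302 327 26
95 302 327 26
110 302 327 26
130 303 326 24
150 303 326 24
170 303 326 24
190 303 325 23
200 303 325 23
[ 31  31  31  24  71  99 100 124 102  21  22  22  25  24  25  23] [ 27  26  25  25  27  26  20  19  15  15  17  13  41  95 127 124 125 124
 124 123 125 124 126 123 123 122 119 109 100  96  95  97  98  97  98  96
  98  98  97  97  97  96  97  99  98  98  98  97 145]
```

View pics/w15c.png

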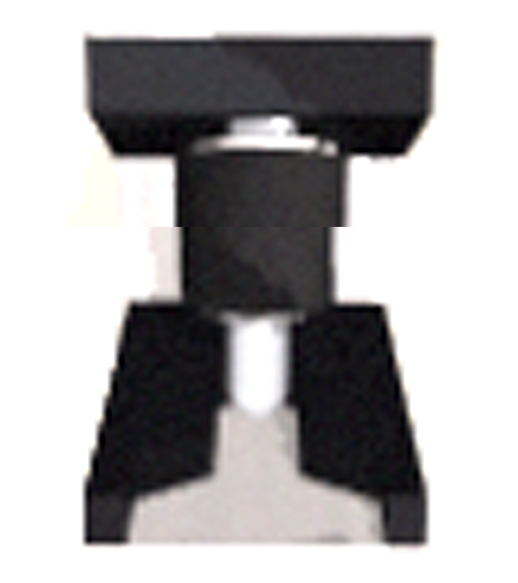

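```bash
python3 - <<'E'
from h import *
a=cv2.imread("pics/side0.png").astype(int);b=cv2.imread("pics/side15.png").astype(int)
for n,(x,y,w,h) in dict(beaker=(366,162,26,34),model=(315,212,36,24)).items():
    d=abs(a-b)[y:y+h,x:x+w].max(-1);print(n,d.mean().round(1),np.percentile(d,95))
for n,k in(("side",0),("side",15)): cv2.imwrite(f"pics/bm{k}.png",cv2.resize(cv2.imread(f"pics/{n}{k}.png")[160:240,310:400],None,fx=4,fy=4))
i=np.hstack([cv2.imread("pics/bm0.png"),cv2.imread("pics/bm15.png")]);cv2.imwrite("pics/bm.png",i)
E
```

```text
beaker 10.9 26.0
model 45.5 88.84999999999991
```

View pics/bm.png

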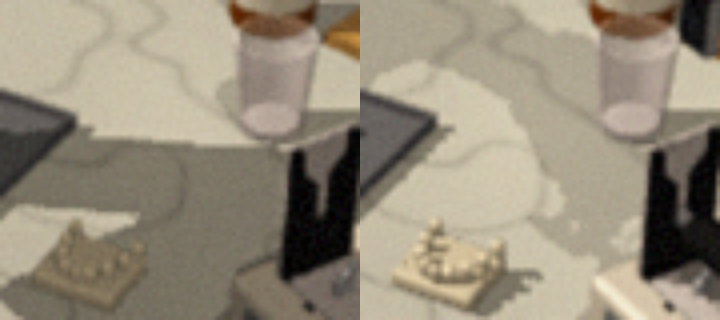

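The beaker and model stand at the same pixels as before; only the arm's shadow has changed.

```bash
python3 -c "
from station import manip
print(manip.get_state()['t'],manip.close_job())"
```

```text
the job is handed in; nothing more can be done
19.2833 None
```

The idler roller is back in the mixer's bracket and I handed the job in at 19.3 s; `close_job()` gave no verdict.

**What I did:** I gripped the black roller at its middle and took the sprung journal down the fork to about 33 mm above the seat. There I pressed it along to about 12 N (roughly 11 mm), then lowered it until I felt the V seat.

**One setback:** on the first try the plain journal touched the cup's face with a push of about 8 N. The roller had tilted about 1.5° in the grip, plain end down. I backed off, corrected the tilt, and it then slid into the cup, the axial load fading to near zero as it bottomed. The highest force I read at the tool was about 12.5 N.

**Last checks:**
- **Seating:** after release, the wrist view shows both tube ends within about 1 px of where a seated, level roller should appear. The plain journal is in the cup and the sprung one sits centred at the bottom of the fork slot.
- **Other things in the scene:** the beaker and dental model appear at their original pixels; only the arm's shadow changed there.
- **Robot:** it was clear above the mixer with about zero force.
- **Not tested:** I did not turn the roller by hand to confirm it spins freely. The tilt measured from the images was only good to about 0.7°.

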